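# Turn the probe housing over under the instrument shelf

### The job

The probe housing lies blue cover up beneath the low slatted shelf. Turn it over there, without taking it out from under the shelf, and lay it gently flat on the bench so that its bare metal sensing face is up and its middle is still beneath the slats. Leave the wooden block, the jar and the wrench where they are.

Things in the scene. Friction and masses are not known exactly. Their poses are not given: they have to be found in the camera images.
- housing_mid (a point): Middle (within 3 mm the balance point) of the probe housing, a loose metal box 86 mm long (its x), 40 wide (y), 26 thick (z), about 0.23 kg. Its +z side is the blue cover, up at the start; its -z side is the bare metal sensing face with black gasket and bright disc. The end with the brass pins is its -x end and starts towards the robot.
- housing_pins (a point): Half-way between the two brass pins, on their line along y: 23 mm from its middle towards -x, 66 mm from its far end, 13 mm above the bench as it lies. Pins: 12 mm diameter, 7 mm out of each side, domed tips, 54 mm over both. They are the ends of one shaft that turns easily in the housing: gripped across the tips and lifted, the housing swivels about them and hangs far end down. Axes as housing_mid.
- shelf: Fixed shelf. Origin on the bench under its middle; x away from the robot, y left, z up. Five 8 mm steel bars along y, 600 mm long, at x = -80, -40, 0, 40, 80 mm, undersides 210 mm above the bench; front edge at x = -84. Posts 16 mm square at x = +-77, y = +-292. Open front. Black sheet under it is level with the bench. Stock stands on top at the ends only (beyond 130 mm in y).
- block_mid (a point): Middle of a loose wooden block, 70 x 50 x 35 mm, under the shelf at one side. Not to be disturbed.
- jar_mid (a point): Middle of a loose grey jar with yellow cap, 48 mm in diameter, 75 mm tall, under the shelf at the other side. Not to be disturbed.
- wrench_grip (a point): Handle of a loose wrench, 120 mm long and lying flat on the bench in front of the shelf, to the right. Not to be disturbed.
Not all that is in view belongs to the job. Leave any turquoise look-alike of the part that bears housing_mid alone.

How it is judged:
By the outcome, as a careful person would: the job done as asked, in the order asked, and still so for the second after the job is handed in, with the robot touching nothing.
It also fails if it takes over 59 s, if anything falls off the work surface, if the arm or the gripper's body presses on something with over 40 N, if the wrist force passes 120 N, or if a joint passes its speed limit or range.

### The arm

A 6-joint arm with a two-finger parallel gripper is mounted at the origin on the work surface. World frame = base frame: x ahead of the robot, y to its left, z up, the work surface at z = 0. Lengths are in m, angles in rad, forces in N, time in s.
With the tool pointing down it reaches from about 0.425 to 0.95 m from the base axis. Payload 14.7 kg.
Tool frame: the origin (TCP) lies at the very end of the fingers, on their centre line; the grasp point (between the pads) lies 19 mm behind it (robot.grip_depth is the distance from the TCP to the grasp point, in m); z points along the fingers, y is the direction in which the jaws open and shut (so a half turn about z gives the same grasp; the last joint's range is limited). The gripper opens to 85 mm and grips with 20 to 120 N. Pads are 22 mm wide; open, the fingers measure 114 mm over their backs; the gripper's body (76 mm by 85 mm) begins 54 mm behind the grasp point. The pads swing forward as they close: fully open they stand 13 mm farther back than shut.
Start: joints at [1.062, 0.48, 1.596, -0, 1.065, -0.047], TCP at [0.29, 0.582, 0.231] pointing down, gripper open.
Joint ranges: [-2.75, 2.75], [-0.82, 2.05], [0.23, 2.67], [-1.56, 4.7], [0.09, 2.69], [-2.92, 2.92]. Speed limits (rad/s): [1.89, 1.89, 2.39, 3.01, 3.01, 3.01].

### API

Orientations are given as a unit quaternion [w, x, y, z].
In Python, from cell import robot gives the robot as it stands. The module is installed in compiled form; this text tells all that it offers.
- The arm moves only by the shell command python3 -m inch 'ROWS' [FORCE]. ROWS is JSON, a list of rows, each an object of numbers: "grip": the closure, from 0 (fully open) to 1 (shut); "x", "y", "z": the shift along the world's x, y, z in mm; "twist": the turn about the world's z in rad. A call has 1 to 10 rows; each row is the pose to reach, as a shift and turn from the pose commanded when the call began; what a row does not reach only later rows make up. A row lasts 1/10 s, in which the tool goes at most 50 mm and 8.59 degrees, less where a joint would pass 70% of its speed; a pose out of reach is approached as far as the arm can. A call with a gripper value outside its range is refused whole. The fingers move at their own pace and stop on an object; FORCE is the grip in N (left out, the last holds). Time passes only in rows, so rows that repeat a pose let the fingers close. It gives the time, the measured TCP pose, the force and the opening at its end, in the units of the state.
- robot.get_obs(): the state, without advancing time (a new reading comes with each control period).
- robot.read_camera(name): name is "side" or "top"; returns a dict with "img" (480x640x3 uint8, red, green, blue), "mtx" (3x3 intrinsics, pixels), "extrinsics" (4x4, takes a point from world to camera coordinates). Camera axes: x right, y up, looking along -z (the intrinsics and any distortion apply to the point x, -y, -z); pixel columns grow to the right and rows downward; lengths in m; the calibration is good to about 2 mm. A picture is of the moment at which its call begins. There is no depth.
- robot.job_done(): hands the job in, once; it reports no verdict.
The state is a dict: "clock": time; "joint_positions": joint angles; "qd": joint speeds; "effort": joint torques, N m; "position": TCP position; "orientation": TCP orientation; "ft_force": force on the tool from outside, world axes, zero at the start; "torque": the same for the moment, N m; "opening": opening from 0.0 (shut) to 1.0 (fully open).
Only numpy, scipy, OpenCV 4.12 (cv2) and the standard library are available. Lean on these libraries where they do the work, as an engineer would, in place of code of your own. Each camera call takes 0.05 s, during which the arm holds its last target.

## Working session

There is one attempt and no reset: what is moved stays moved. The work goes in short steps, Python scripts to look and compute and a shell command to move; the robot and the scene stay as the last step left them, time stands still between calls to the robot, and variables do not carry over. Pictures are saved under pics/ and viewed, and the job is handed in when it is done.

```bash
mkdir -p pics; ls
python3 - <<'E'
from cell import robot
import cv2,json
o=robot.get_obs(); print({k:o[k] for k in('clock','position','orientation','ft_force','opening')}, robot.grip_depth)
for n in('side','top'):
    c=robot.read_camera(n); cv2.imwrite(f'pics/{n}0.png',c['img'][:,:,::-1]); print(n,c['mtx'],c['extrinsics'],[k for k in c])
E
```

```text
pics
{'clock': 0.0, 'position': array([0.28938052, 0.58156922, 0.23066749]), 'orientation': array([-1.68484214e-04,  2.28854175e-01,  9.73460528e-01, -5.81579455e-04]), 'ft_force': array([ 0.49175726, -0.36260067,  0.16525764]), 'opening': 0.9992819729701795} 0.0187
side [[453.8482323    0.         313.90224451]
 [  0.         453.8482323  238.70541651]
 [  0.           0.           1.        ]] [[ 0.60609936 -0.79538463  0.00262056 -0.37863967]
 [ 0.74992076  0.57254674  0.33137452 -0.52102632]
 [-0.26507059 -0.19888068  0.94349566 -0.6861669 ]
 [ 0.          0.          0.          1.        ]] ['img', 'mtx', 'extrinsics']
top [[564.82384151   0.         318.58036705]
 [  0.         564.82384151 235.07667343]
 [  0.           0.           1.        ]] [[-0.10851746 -0.99408365  0.00465354  0.07553831]
 [ 0.97000427 -0.10486225  0.21930717 -0.62323024]
 [-0.21752169  0.02831261  0.97564477 -0.86647383]
 [ 0.          0.          0.          1.        ]] ['img', 'mtx', 'extrinsics']
```

View pics/side0.png

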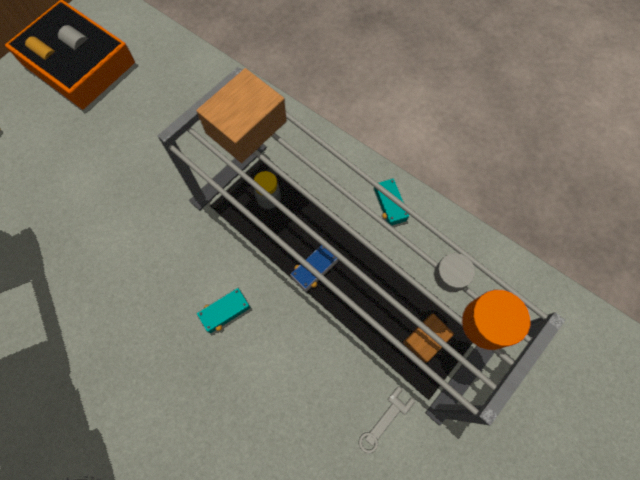

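View pics/top0.png

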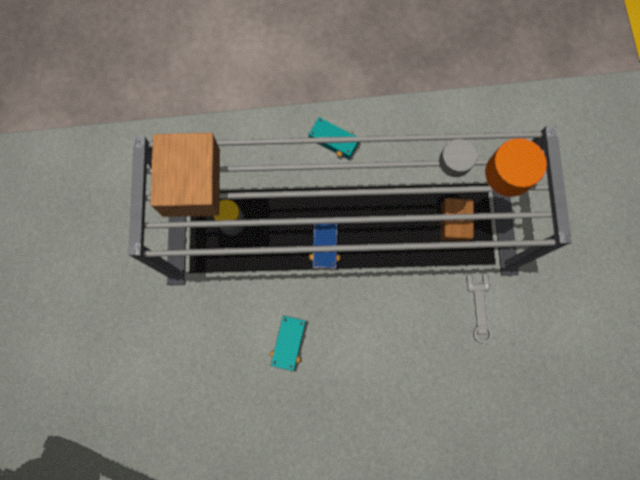

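The side view shows the blue housing near (315,268) and the top view near (325,246), with two turquoise decoys outside the shelf. Next I measure positions.

```bash
cat > h.py <<'E'
import numpy as np,cv2
from cell import robot
def cam(n):
    c=robot.read_camera(n); return c['img'],c['mtx'],c['extrinsics']
def ray(K,E,u,v):
    R=E[:3,:3];t=E[:3,3];o=-R.T@t
    d=np.array([(u-K[0,2])/K[0,0],-(v-K[1,2])/K[1,1],-1.]);return o,R.T@d
def onz(K,E,u,v,z):
    o,d=ray(K,E,u,v);return o+d*(z-o[2])/d[2]
def proj(K,E,p):
    q=E[:3,:3]@np.asarray(p)+E[:3,3];return K[0,0]*q[0]/-q[2]+K[0,2],K[1,1]*-q[1]/-q[2]+K[1,2]
E
python3 - <<'E'
from h import *
np.set_printoptions(precision=4,suppress=True)
for n in('side','top'):
    im,K,E=cam(n); hsv=cv2.cvtColor(im,cv2.COLOR_RGB2HSV)
    print(n,'campos',-E[:3,:3].T@E[:3,3])
    m=cv2.inRange(hsv,(105,120,60),(125,255,255))
    ys,xs=np.nonzero(m);print('blue',len(xs))
    h=cv2.convexHull(np.c_[xs,ys].astype(np.int32));r=cv2.minAreaRect(h)
    for b in cv2.boxPoints(r):print(b,onz(K,E,*b,0.026))
    print('c',onz(K,E,*r[0],0.026))
    x0=r[0]
    c=im[int(x0[1])-60:int(x0[1])+60,int(x0[0])-80:int(x0[0])+80]
    cv2.imwrite(f'pics/{n}_z.png',cv2.resize(c,(800,600),interpolation=cv2.INTER_CUBIC)[:,:,::-1]);print('crop org',int(x0[0])-80,int(x0[1])-60)
    m=(im.max(2)<25).astype(np.uint8); 
    if n=='top':
        ys,xs=np.nonzero(m[180:290,150:530]);h=cv2.convexHull(np.c_[xs+150,ys+180].astype(np.int32));r=cv2.minAreaRect(h)
        for b in cv2.boxPoints(r):print('blk',b,onz(K,E,*b,0))
E
```

```text
side campos [ 0.4383 -0.1393  0.821 ]
blue 683
[290.9212 272.9168] [0.5843 0.0216 0.026 ]
[321.5985 243.854 ] [0.6623 0.0108 0.026 ]
[335.7883 258.8321] [ 0.655  -0.0272  0.026 ]
[305.1109 287.8949] [ 0.578  -0.0157  0.026 ]
c [ 0.6194 -0.0027  0.026 ]
crop org 233 205
top campos [0.4243 0.0343 0.9817]
blue 749
[311.8739 265.5312] [0.5854 0.0238 0.026 ]
[313.386  223.1924] [0.6594 0.0132 0.026 ]
[337.0344 224.037 ] [ 0.6535 -0.0276  0.026 ]
[335.5223 266.3758] [ 0.5796 -0.0164  0.026 ]
c [ 0.6192 -0.0017  0.026 ]
crop org 244 184
blk [164.1634 201.3533] [0.735  0.2759 0.    ]
blk [524.157  191.1262] [ 0.6843 -0.3743  0.    ]
blk [526.1653 261.8192] [ 0.5556 -0.3534  0.    ]
blk [166.1718 272.0463] [0.6058 0.2787 0.    ]
```

Run:
```python
import cv2
im=cv2.imread('pics/top0.png');cv2.imwrite('pics/top0_l.png',cv2.resize(im[120:300,120:340],(800,655))[:600])
cv2.imwrite('pics/top0_r.png',cv2.resize(im[120:300,360:580],(800,655))[:600])
```

```text
(no output)
```

View pics/side_z.png

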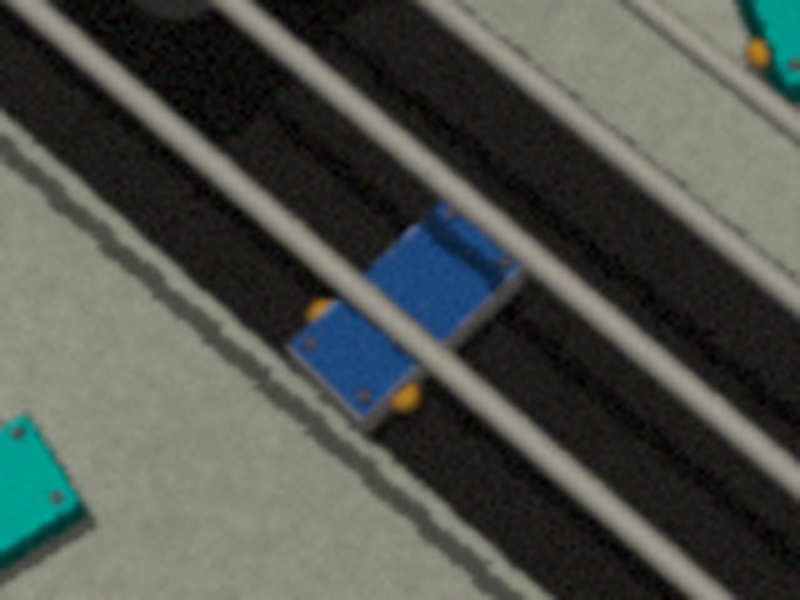

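View pics/top_z.png

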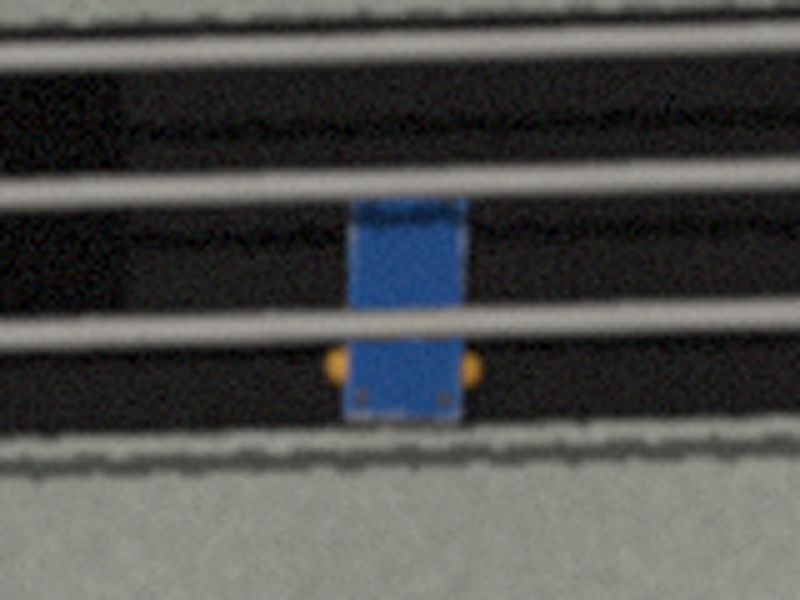

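View pics/top0_l.png

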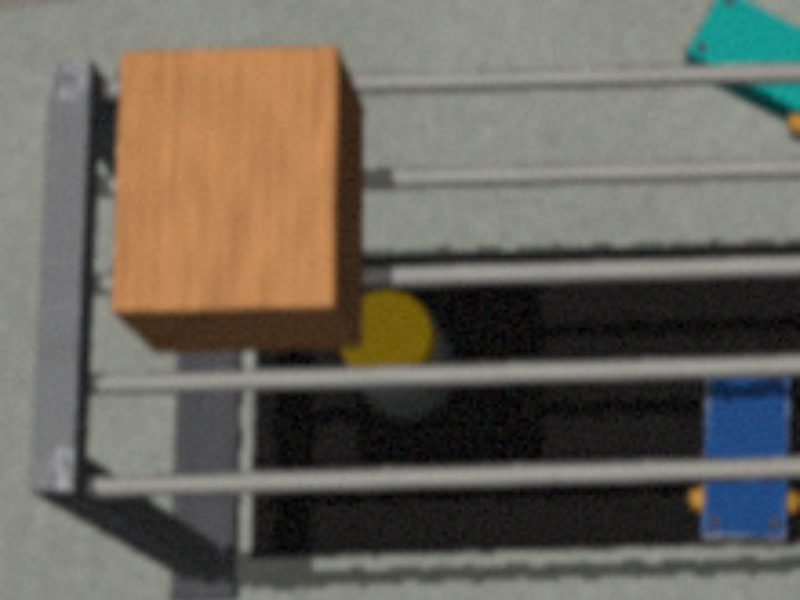

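View pics/top0_r.png

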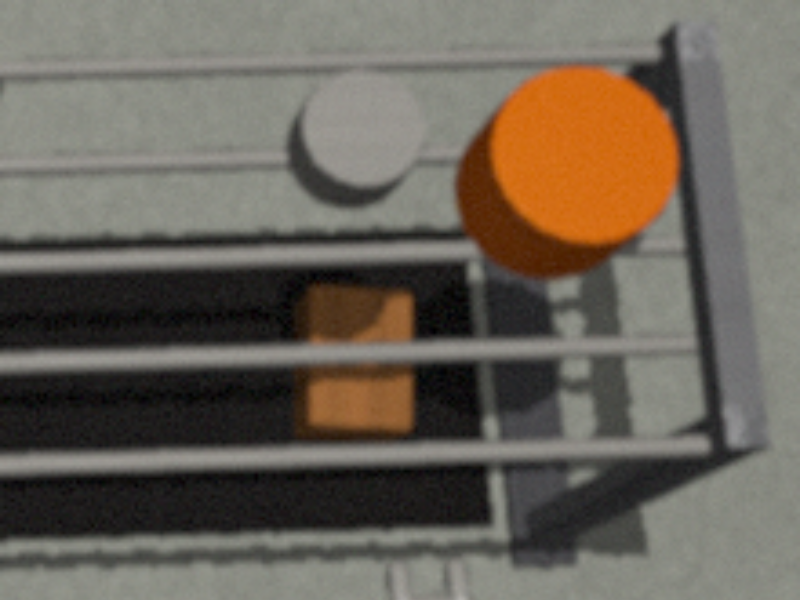

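Run:
```python
from h import *
np.set_printoptions(precision=4,suppress=True)
im,K,E=cam('top')
g=im.astype(int).min(2)
# bars: profile along columns
for u in(260,300,370,420):
    col=g[120:300,u].astype(float)
    print(u,[ (int(v+120),int(col[v])) for v in range(1,179) if col[v]>col[v-1] and col[v]>=col[v+1] and col[v]>130])
for u,v in((260,249.5),(325,248.5),(420,246.5),(325,219.5),(325,192),):print('bar',u,v,onz(K,E,u,v,.214))
for u,v in((200,272),(325,269),(480,265.5)):print('sheet front',onz(K,E,u,v,0))
# post tops corners pix: 
for u,v in((138,142),(137,251),(561,240),(549,131)):print('top post',onz(K,E,u,v,.218))
print('jar cap',onz(K,E,228,211,.075),'block',onz(K,E,459,219,.035),'wrench',onz(K,E,480,305,.005))
# pins
hsv=cv2.cvtColor(im,cv2.COLOR_RGB2HSV)
for n in('top','side'):
    im,K,E=cam(n);hsv=cv2.cvtColor(im,cv2.COLOR_RGB2HSV)
    m=cv2.inRange(hsv,(10,120,90),(25,255,255));k,l,s,c=cv2.connectedComponentsWithStats(m)
    for i in range(1,k):
        if 5<s[i,4]<80: print(n,s[i],c[i],onz(K,E,*c[i],.013))
```

```text
260 [(123, 144), (125, 145), (129, 141), (134, 136), (141, 145), (146, 135), (149, 135), (151, 137), (153, 138), (157, 134), (162, 137), (167, 147), (173, 137), (177, 137), (181, 134), (183, 132), (186, 132), (194, 151), (222, 146), (250, 149), (272, 132), (283, 136), (285, 135), (288, 135), (290, 141), (292, 138), (297, 137)]
300 [(121, 135), (124, 134), (127, 132), (129, 135), (134, 134), (140, 143), (146, 133), (151, 140), (153, 137), (156, 138), (159, 136), (166, 149), (172, 133), (176, 134), (180, 132), (193, 150), (221, 149), (249, 149), (272, 140), (282, 136), (286, 138), (288, 136), (291, 133), (294, 132), (297, 136)]
370 [(123, 137), (125, 138), (129, 136), (131, 135), (134, 133), (138, 145), (145, 140), (150, 143), (154, 134), (158, 139), (161, 136), (164, 146), (172, 132), (176, 132), (179, 135), (181, 136), (192, 144), (218, 147), (247, 147), (278, 135), (280, 140), (282, 133), (285, 133), (289, 135), (294, 138), (296, 140), (298, 139)]
420 [(121, 133), (127, 135), (132, 137), (137, 141), (143, 135), (148, 134), (152, 138), (156, 137), (158, 135), (163, 145), (168, 133), 
[... 760 characters left out ...]
3 -0.0471  0.013 ]
top [445 211   9   3  16] [448.375 212.5  ] [ 0.6563 -0.2275  0.013 ]
top [309 254   4   7  22] [310.5909 256.5455] [0.6036 0.0242 0.013 ]
top [337 255   3   6  16] [337.875 257.5  ] [ 0.5968 -0.0229  0.013 ]
top [270 351   3   5  11] [271.1818 352.9091] [0.4473 0.1073 0.013 ]
top [297 357   4   6  18] [298.2222 359.5   ] [0.4316 0.0632 0.013 ]
side [16 58  8  8  8] [19.5 61.5] [0.6015 0.7901 0.013 ]
side [382 213   5   6  21] [384.0952 215.3333] [ 0.7851 -0.0474  0.013 ]
side [295 265   4   4   9] [296.1111 266.1111] [0.6027 0.0246 0.013 ]
side [311 282   6   5  20] [313.85 284.05] [ 0.5956 -0.022   0.013 ]
side [216 325   6   6  25] [218.56 327.76] [0.4308 0.0638 0.013 ]
```

The camera fit puts the pins about 56 mm behind the shelf's front bar line, under the gap between the first two bars. A vertical gripper can't get there, because its body hits the slats. I'll test in free space how the arm behaves at the edge of its reach, to see if the tool tilts there.

```bash
python3 -m inch '[{"y":45,"z":20},{"y":90,"z":40},{"y":135,"z":60},{"y":180,"z":80},{"y":225,"z":100},{"y":270,"z":100},{"y":315,"z":100},{"y":360,"z":100},{"y":405,"z":100},{"y":450,"z":100}]'; python3 -c "
from cell import robot
print(robot.get_obs())"
```

```text
{'clock': 0.35, 'joint_positions': array([ 1.06244160e+00,  4.80330034e-01,  1.59642297e+00,  1.59797157e-05,
        1.06505789e+00, -4.66058351e-02]), 'qd': array([-3.01698649e-04, -2.22724579e-03, -2.62515816e-05,  1.73777972e-05,
        6.76326779e-04,  1.14942253e-03]), 'effort': array([-2.64450164e-04, -9.49543834e+01, -4.30034494e+01, -4.80863810e-05,
        5.96570739e-03, -7.43953763e-06]), 'position': array([0.2895269 , 0.58187124, 0.23116623]), 'orientation': array([-3.66132995e-05,  2.28832622e-01,  9.73465777e-01, -1.03030793e-04]), 'ft_force': array([0.51401174, 0.41251406, 0.06756081]), 'torque': array([ 0.04073987, -0.06147245, -0.05319874]), 'opening': 0.9991454476434882}$[0]: bad value
```

```bash
python3 -m inch '[{"grip":0,"x":0,"y":45,"z":20,"twist":0},{"grip":0,"x":0,"y":90,"z":40,"twist":0},{"grip":0,"x":0,"y":135,"z":60,"twist":0},{"grip":0,"x":0,"y":180,"z":80,"twist":0},{"grip":0,"x":0,"y":225,"z":100,"twist":0},{"grip":0,"x":0,"y":270,"z":100,"twist":0},{"grip":0,"x":0,"y":315,"z":100,"twist":0},{"grip":0,"x":0,"y":360,"z":100,"twist":0},{"grip":0,"x":0,"y":405,"z":100,"twist":0},{"grip":0,"x":0,"y":450,"z":100,"twist":0}]'; python3 -c "
from cell import robot
print(robot.get_obs())"
```

```text
clock: 1.35
position: [0.2735, 0.9382, 0.3014]
orientation: [0.0, 0.229, 0.973, 0.012]
ft_force: [-0.2, 0.6, -2.1]
opening: 0.999
{'clock': 1.35, 'joint_positions': array([1.25557645e+00, 1.08408294e+00, 2.41804753e-01, 1.47632868e-03,
       1.79106667e+00, 1.46687148e-01]), 'qd': array([ 0.1089816 ,  0.06738631, -0.05083642,  0.00249536, -0.32699646,
        0.10963492]), 'effort': array([-1.95769876e+00, -1.73405142e+02, -5.94068027e+01, -7.31385802e-02,
        2.03927681e+00, -2.43867422e-01]), 'position': array([0.27351478, 0.93822508, 0.3013643 ]), 'orientation': array([3.21095984e-04, 2.28722761e-01, 9.73413391e-01, 1.23355740e-02]), 'ft_force': array([-0.15607766,  0.60622816, -2.05450622]), 'torque': array([-0.0047121 ,  0.0270998 ,  0.04317725]), 'opening': 0.9986252768876955}
```

```bash
python3 -m inch '[{"grip":0,"x":0,"y":50,"z":0,"twist":0},{"grip":0,"x":0,"y":100,"z":0,"twist":0},{"grip":0,"x":0,"y":150,"z":0,"twist":0},{"grip":0,"x":0,"y":150,"z":0,"twist":0}]'; python3 -c "
from cell import robot
import numpy as np
from scipy.spatial.transform import Rotation as R
o=robot.get_obs();q=o['orientation'];print(o['joint_positions'],R.from_quat(q[[1,2,3,0]]).as_matrix().round(3))"
```

```text
clock: 1.75
position: [0.2515, 0.9775, 0.2794]
orientation: [0.002, 0.228, 0.973, 0.044]
ft_force: [-0.2, -0.5, 0.0]
opening: 1.001
[1.28845469e+00 1.11087898e+00 2.35510085e-01 1.34198174e-03
 1.70783180e+00 1.79410566e-01] [[-0.896  0.444  0.023]
 [ 0.445  0.892  0.084]
 [ 0.017  0.086 -0.996]]
```

```bash
python3 -m inch '[{"grip":0,"x":0,"y":-40,"z":0,"twist":0},{"grip":0,"x":0,"y":-80,"z":0,"twist":0},{"grip":0,"x":0,"y":-120,"z":0,"twist":0},{"grip":0,"x":0,"y":-120,"z":0,"twist":0}]'
cat >> h.py <<'E'
from scipy.spatial.transform import Rotation as R
def st():
    o=robot.get_obs();q=o['orientation'];M=R.from_quat(np.array(q)[[1,2,3,0]]).as_matrix()
    print('t',o['clock'],'p',o['position'].round(4),'j',o['joint_positions'].round(3),'f',o['ft_force'].round(1),'op',round(o['opening'],3));print('zaxis',M[:,2].round(3),'yaxis',M[:,1].round(3),'tilt deg',np.degrees(np.arccos(-M[2,2])).round(1))
E
python3 -c "
from h import *
st()"
```

```text
clock: 2.15
position: [0.2523, 0.8573, 0.28]
orientation: [0.002, 0.229, 0.972, 0.044]
ft_force: [0.7, 2.1, 1.2]
opening: 1.001
t 2.15 p [0.2523 0.8573 0.28  ] j [1.249 0.787 0.911 0.005 1.356 0.139] f [0.7 2.1 1.2] op 1.001
zaxis [ 0.024  0.085 -0.996] yaxis [0.445 0.891 0.087] tilt deg 5.1
```

Pushing past the reach limit tilts the tool, and the tilt stays afterwards (5° so far). I can use this to build an inclined approach of about 38° and come in through the shelf's open front. First I turn the jaws crosswise to the push.

```bash
python3 -m inch '[{"grip":0,"x":0,"y":0,"z":5,"twist":-0.15},{"grip":0,"x":0,"y":0,"z":10,"twist":-0.3},{"grip":0,"x":0,"y":0,"z":15,"twist":-0.45},{"grip":0,"x":0,"y":0,"z":20,"twist":-0.6},{"grip":0,"x":0,"y":0,"z":25,"twist":-0.75},{"grip":0,"x":0,"y":0,"z":30,"twist":-0.9},{"grip":0,"x":0,"y":0,"z":35,"twist":-1.05},{"grip":0,"x":0,"y":0,"z":40,"twist":-1.2},{"grip":0,"x":0,"y":0,"z":45,"twist":-1.35},{"grip":0,"x":0,"y":0,"z":50,"twist":-1.5}]'; python3 -c "
from h import *
st()"
python3 - <<'E'
import numpy as np
from scipy.optimize import least_squares
D=[(.48,1.5964,1.0651,np.hypot(.2895,.5819),.2312),(1.0841,.2418,1.7911,np.hypot(.2735,.9382),.3014),(1.1109,.2355,1.7078,np.hypot(.2515,.9775),.2794),(.787,.911,1.356,np.hypot(.2523,.8573),.28)]
def f(p):
    a,h,L2,L3,ph,d=p;r=[]
    for j2,j3,j5,R,Z in D:
        t=j2+j3;u=t+j5
        r+=[a+L2*np.sin(j2)+L3*np.sin(t+ph)+d*np.sin(u)-R,h+L2*np.cos(j2)+L3*np.cos(t+ph)+d*np.cos(u)-Z]
    return r
s=least_squares(f,[.05,.3,.4,.4,0,.25]);print(s.x.round(4),np.abs(s.fun).max())
E
```

```text
clock: 3.15
position: [0.2524, 0.8584, 0.3307]
orientation: [0.031, 0.832, 0.553, 0.031]
ft_force: [0.2, -0.1, 0.6]
opening: 0.999
t 3.15 p [0.2524 0.8584 0.3307] j [ 1.287  0.842  0.686 -0.087  1.604  1.681] f [ 0.2 -0.1  0.6] op 0.999
zaxis [ 0.086 -0.016 -0.996] yaxis [ 0.918 -0.387  0.085] tilt deg 5.0
[-0.0023  0.3155  0.5994  0.4474  0.0696  0.3726] 6.744936961489145e-05
```

```bash
python3 -m inch '[{"grip":0,"x":14,"y":47,"z":0,"twist":0},{"grip":0,"x":28,"y":94,"z":0,"twist":0},{"grip":0,"x":42,"y":141,"z":0,"twist":0},{"grip":0,"x":56,"y":188,"z":0,"twist":0},{"grip":0,"x":70,"y":235,"z":0,"twist":0},{"grip":0,"x":84,"y":282,"z":0,"twist":0},{"grip":0,"x":98,"y":329,"z":0,"twist":0},{"grip":0,"x":112,"y":376,"z":0,"twist":0},{"grip":0,"x":126,"y":423,"z":0,"twist":0},{"grip":0,"x":140,"y":470,"z":0,"twist":0}]'; python3 -c "
from h import *
st()"
```

```text
clock: 4.15
position: [0.2896, 0.9618, 0.2598]
orientation: [0.015, 0.829, 0.556, 0.05]
ft_force: [1.0, 0.3, 0.0]
opening: 0.999
t 4.15 p [0.2896 0.9618 0.2598] j [ 1.28   1.132  0.235 -0.087  1.717  1.654] f [1.  0.3 0. ] op 0.999
zaxis [ 0.099  0.03  -0.995] yaxis [ 0.921 -0.38   0.08 ] tilt deg 5.9
```

```bash
for i in 1 2 3 4; do python3 -m inch '[{"grip":0,"x":14,"y":45,"z":15,"twist":0},{"grip":0,"x":28,"y":90,"z":30,"twist":0}]' | head -3; done; python3 -c "
from h import *
st()"
```

```text
clock: 4.35
position: [0.2967, 0.9764, 0.2643]
orientation: [0.0, 0.828, 0.557, 0.067]
clock: 4.55
position: [0.3036, 0.991, 0.2697]
orientation: [-0.014, 0.826, 0.557, 0.085]
clock: 4.75
position: [0.3102, 1.0057, 0.274]
orientation: [-0.028, 0.824, 0.556, 0.102]
clock: 4.95
position: [0.3168, 1.0208, 0.2783]
orientation: [-0.043, 0.822, 0.556, 0.12]
t 4.95 p [0.3168 1.0208 0.2783] j [ 1.27   1.123  0.235 -0.082  1.542  1.644] f [ 0.3 -0.4 -0.1] op 1.0
zaxis [ 0.149  0.203 -0.968] yaxis [ 0.924 -0.378  0.063] tilt deg 14.6
```

```bash
for i in 1 2 3 4 5; do python3 -m inch '[{"grip":0,"x":13,"y":45,"z":15,"twist":0},{"grip":0,"x":26,"y":90,"z":30,"twist":0}]' | sed -n '1,2p;4p'; done; python3 -c "
from h import *
st()
c,K,E=cam('side');cv2.imwrite('pics/s1.png',c[:,:,::-1])"
```

```text
clock: 5.15
position: [0.3219, 1.0363, 0.2829]
ft_force: [0.7, 0.5, -0.3]
clock: 5.35
position: [0.327, 1.0519, 0.2877]
ft_force: [-0.2, 0.4, 0.2]
clock: 5.55
position: [0.332, 1.0674, 0.2926]
ft_force: [0.0, 0.8, 0.3]
clock: 5.75
position: [0.337, 1.0829, 0.2976]
ft_force: [-0.2, -0.8, 0.6]
clock: 5.95
position: [0.3419, 1.0981, 0.3027]
ft_force: [0.6, -0.6, 0.0]
t 5.95 p [0.3419 1.0981 0.3027] j [ 1.266  1.128  0.236 -0.076  1.308  1.639] f [ 0.6 -0.6  0. ] op 1.001
zaxis [ 0.206  0.41  -0.889] yaxis [ 0.927 -0.372  0.043] tilt deg 27.3
```

View pics/s1.png

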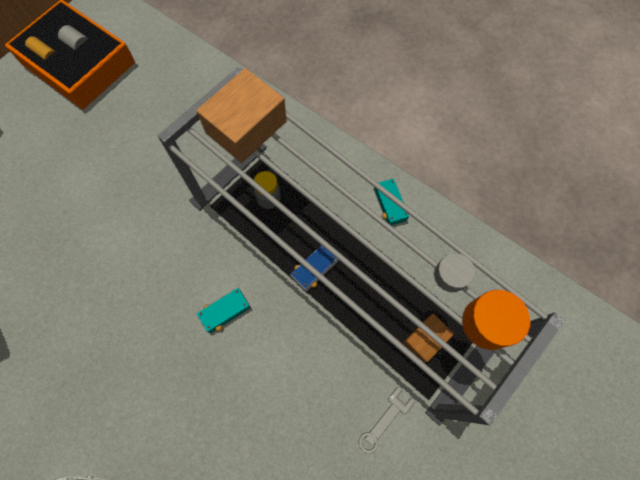

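```bash
python3 -m inch '[{"grip":0,"x":0,"y":0,"z":0,"twist":-0.14},{"grip":0,"x":0,"y":0,"z":0,"twist":-0.14}]' | sed -n '1,2p;4p'; for i in 1 2 3 4 5; do python3 -m inch '[{"grip":0,"x":13,"y":45,"z":15,"twist":0},{"grip":0,"x":26,"y":90,"z":30,"twist":0}]' | sed -n '1,2p;4p'; done; python3 -c "
from h import *
st()"
```

```text
clock: 6.2
position: [0.3385, 1.094, 0.3009]
ft_force: [-1.9, -0.5, 0.4]
clock: 6.4
position: [0.3465, 1.109, 0.307]
ft_force: [0.6, -0.3, -0.3]
clock: 6.6
position: [0.3529, 1.1231, 0.3125]
ft_force: [0.2, -0.6, 0.2]
clock: 6.8
position: [0.3583, 1.137, 0.318]
ft_force: [-0.1, 0.1, -0.1]
clock: 7.0
position: [0.3634, 1.1506, 0.3238]
ft_force: [0.1, 0.7, -0.6]
clock: 7.2
position: [0.3682, 1.1637, 0.3297]
ft_force: [-0.7, 0.0, -0.1]
t 7.2 p [0.3682 1.1637 0.3297] j [ 1.277  1.145  0.236 -0.142  1.08   1.792] f [-0.7  0.  -0.1] op 1.001
zaxis [ 0.301  0.564 -0.769] yaxis [ 0.882 -0.472 -0.002] tilt deg 39.8
```

```bash
cat > ik.py <<'E'
import numpy as np
from scipy.spatial.transform import Rotation as R
a,h,L2,L3,ph,d=-0.0023,.3155,.5994,.4474,.0696,.3726
def FKR(j): # w/o C
    return R.from_euler('ZYZYZ',[0,0,0,0,0]) if 0 else R.from_euler('Z',j[0])*R.from_euler('Y',j[1]+j[2])*R.from_euler('Z',j[3])*R.from_euler('Y',j[4])*R.from_euler('Z',j[5])
def fk(j):
    r=a+L2*np.sin(j[1])+L3*np.sin(j[1]+j[2]+ph)
    w=np.array([r*np.cos(j[0]),r*np.sin(j[0]),h+L2*np.cos(j[1])+L3*np.cos(j[1]+j[2]+ph)])
    M=FKR(j).as_matrix();return w+d*M[:,2],M
C=R.from_euler('Z',np.pi/2)  # to check
def ik(p,M,ref):
    """M tool rot matrix (with C); ref joints for branch"""
    w=np.asarray(p)-d*M[:,2];j1=np.arctan2(w[1],w[0]);r=np.hypot(w[0],w[1])-a;z=w[2]-h
    D=np.hypot(r,z);c=(D*D-L2**2-L3**2)/(2*L2*L3)
    if abs(c)>1:return None
    e=np.arccos(c);j3=e-ph;j2=np.arctan2(r,z)-np.arctan2(L3*np.sin(e),L2+L3*np.cos(e))
    W=(R.from_euler('Y',-(j2+j3))*R.from_euler('Z',-j1)*R.from_matrix(M)*Ci).as_matrix()
    j5=np.arccos(np.clip(W[2,2],-1,1));j4=np.arctan2(W[1,2],W[0,2]);j6=np.arctan2(W[2,1],-W[2,0])
    best=None
    for k in(-1,0,1):
        if abs(j4+2*np.pi*k-ref[3])<=np.pi:j4+=2*np.pi*k;break
    for k in(-1,0,1):
        if abs(j6+2*np.pi*k-ref[5])<=np.pi:j6+=2*np.pi*k;break
    return np.array([j1,j2,j3,j4,j5,j6])
def tool(az,T,sgn=1):
    """tool z az (rad), tilt T; y axis horizontal"""
    z=np.array([np.sin(T)*np.cos(az),np.sin(T)*np.sin(az),-np.cos(T)])
    y=np.array([np.sin(az),-np.cos(az),0])*sgn
    return np.c_[np.cross(y,z),y,z]
Ci=R.identity()
E
python3 - <<'E'
from ik import *;import ik
from cell import robot
o=robot.get_obs();j=o['joint_positions'];q=np.array(o['orientation']);M=R.from_quat(q[[1,2,3,0]])
p,m=fk(j);print(p,o['position'])
Cm=R.from_matrix(m).inv()*M;print('C',Cm.as_euler('ZYX',degrees=True))
E
```

```text
[0.39766613 1.15600886 0.32981586] [0.36822537 1.16371733 0.32973928]
C [9.00000000e+01 1.27222187e-14 2.54444375e-14]
```

Run:
```python
import numpy as np
from scipy.optimize import least_squares
from scipy.spatial.transform import Rotation as R
from cell import robot
o=robot.get_obs()
D=[([1.0624,.48033,1.59642,0,1.06506,-.0466],[.28953,.58187,.23117]),([1.25558,1.08408,.2418,.00148,1.79107,.1467],[.27351,.93823,.30136]),([1.28845,1.1109,.2355,.00134,1.7078,.1794],[.2515,.9775,.2794]),
([1.249,.787,.911,.005,1.356,.139],[.2523,.8573,.28]),([1.287,.842,.686,-.087,1.604,1.681],[.2524,.8584,.3307]),([1.266,1.128,.236,-.076,1.308,1.639],[.3419,1.0981,.3027]),(list(o['joint_positions']),list(o['position']))]
def fk(j,p):
    a,h,L2,L3,ph,d,b,e=p
    r=a+L2*np.sin(j[1])+L3*np.sin(j[1]+j[2]+ph)
    R1=R.from_euler('Z',j[0])
    w=R1.apply([r,b,h+L2*np.cos(j[1])+L3*np.cos(j[1]+j[2]+ph)])
    m=R1*R.from_euler('Y',j[1]+j[2])*R.from_euler('Z',j[3])
    w=w+m.apply([e,0,0])*1
    m=m*R.from_euler('Y',j[4])
    return w+m.apply([0,0,d])
s=least_squares(lambda p:np.concatenate([fk(j,p)-np.array(x) for j,x in D]),[0,.3155,.6,.447,.07,.373,.03,0]);print(s.x.round(4),s.fun.round(4))
```

```text
[ 0.0025  0.3203  0.5953  0.4454  0.0804  0.3721  0.0303 -0.0017] [ 0.0001  0.      0.      0.     -0.     -0.      0.     -0.0001  0.
 -0.0004 -0.0003 -0.0002  0.0001  0.0003  0.0003  0.0003 -0.0002 -0.0003
 -0.0001  0.0001  0.0002]
```

```bash
cat > ik.py <<'E'
import numpy as np
from scipy.spatial.transform import Rotation as R
a,h,L2,L3,ph,d,b=.0025,.3203,.5953,.4454,.0804,.3721,.0303
Ci=R.from_euler('Z',-np.pi/2)
def ik(p,M,ref):
    w=np.asarray(p)-d*M[:,2];rho=np.hypot(w[0],w[1]);r0=np.sqrt(rho**2-b*b);j1=np.arctan2(w[1],w[0])-np.arctan2(b,r0);r=r0-a;z=w[2]-h
    D=np.hypot(r,z);c=(D*D-L2**2-L3**2)/(2*L2*L3)
    if abs(c)>1:return None
    e=np.arccos(c);j3=e-ph;j2=np.arctan2(r,z)-np.arctan2(L3*np.sin(e),L2+L3*np.cos(e))
    W=(R.from_euler('Y',-(j2+j3))*R.from_euler('Z',-j1)*R.from_matrix(M)*Ci).as_matrix()
    j5=np.arccos(np.clip(W[2,2],-1,1));j4=np.arctan2(W[1,2],W[0,2]);j6=np.arctan2(W[2,1],-W[2,0])
    j4+=2*np.pi*np.round((ref[3]-j4)/2/np.pi);j6+=2*np.pi*np.round((ref[5]-j6)/2/np.pi)
    return np.array([j1,j2,j3,j4,j5,j6])
def tool(az,T):
    z=np.array([np.sin(T)*np.cos(az),np.sin(T)*np.sin(az),-np.cos(T)])
    y=np.array([np.sin(az),-np.cos(az),0])
    return np.c_[np.cross(y,z),y,z]
lo=np.array([-2.75,-.82,.23,-1.56,.09,-2.92]);hi=np.array([2.75,2.05,2.67,4.7,2.69,2.92])
E
cat > plan.py <<'E'
from ik import *
from cell import robot
import sys
np.set_printoptions(precision=2,suppress=True)
T=np.radians(39.8)
def run(j,p,az,wps,n=6):
    for q,A in wps:
        A=np.radians(A);q=np.array(q)
        for k in range(1,n+1):
            f=k/n;nj=ik(p+(q-p)*f,tool(az+(A-az)*f,T),j)
            if nj is None:print('unreach',p+(q-p)*f);return
            bad=np.where((nj<lo)|(nj>hi))[0]+1
            print((p+(q-p)*f).round(3),round(np.degrees(az+(A-az)*f)),nj,'dmax',np.abs(nj-j).max().round(2),'BAD' if len(bad) else '',bad if len(bad) else '')
            j=nj
        p,az=q,A
E
python3 - <<'E'
from plan import *
o=robot.get_obs();j=o['joint_positions'];p=o['position']
print(ik(p,tool(np.radians(61.9),T),j),j)
run(j,p,np.radians(61.9),[((.35,.60,.40),95),((.50,.15,.35),40),((.50,.10,.30),-8.3),((.50,.02,.15),-8.3),((.61,0,.005),-8.3)])
E
```

```text
[ 1.28  1.14  0.24 -0.14  1.08  1.79] [ 1.28  1.15  0.24 -0.14  1.08  1.79]
[0.36 1.07 0.34] 67 [ 1.23  0.86  0.81 -0.04  0.78  1.64] dmax 0.57  
[0.36 0.98 0.35] 73 [1.16 0.69 1.13 0.12 0.64 1.39] dmax 0.32  
[0.36 0.88 0.36] 78 [1.08 0.54 1.36 0.33 0.59 1.07] dmax 0.32  
[0.36 0.79 0.38] 84 [0.98 0.42 1.54 0.54 0.62 0.73] dmax 0.33  
[0.35 0.69 0.39] 89 [0.86 0.31 1.68 0.69 0.71 0.44] dmax 0.29  
[0.35 0.6  0.4 ] 95 [0.72 0.21 1.78 0.76 0.85 0.2 ] dmax 0.24  
[0.38 0.53 0.39] 86 [0.61 0.13 1.91 0.78 0.78 0.2 ] dmax 0.13  
[0.4  0.45 0.38] 77 [0.49 0.06 2.02 0.8  0.74 0.2 ] dmax 0.12  
[0.42 0.38 0.38] 68 [ 0.35 -0.    2.1   0.81  0.7   0.2 ] dmax 0.14  
[0.45 0.3  0.37] 58 [ 0.2  -0.04  2.16  0.83  0.68  0.18] dmax 0.15  
[0.47 0.23 0.36] 49 [ 0.05 -0.06  2.2   0.85  0.67  0.16] dmax 0.16  
[0.5  0.15 0.35] 40 [-0.11 -0.06  2.22  0.87  0.65  0.14] dmax 0.15  
[0.5  0.14 0.34] 32 [-0.05 -0.08  2.27  0.85  0.51  0.3 ] dmax 0.16  
[0.5  0.13 0.33] 24 [ 0.02 -0.09  2.3   0.75  0.37  0.54] dmax 0.24  
[0.5  0.12 0.33] 16 [ 0.11 -0.09  2.33  0.46  0.24  0.99] dmax 0.44  
[0.5  0.12 0.32]
[... 428 characters left out ...]
0.5  0.05 0.2 ] -8 [ 0.19  0.2   2.51 -2.4   0.31  4.25] dmax 0.37 BAD [4 6]
[0.5  0.03 0.17] -8 [ 0.14  0.27  2.54 -2.65  0.39  4.48] dmax 0.26 BAD [4 6]
[0.5  0.02 0.15] -8 [ 0.09  0.36  2.57 -2.82  0.49  4.61] dmax 0.17 BAD [4 6]
[0.52 0.02 0.13] -8 [ 0.07  0.45  2.56 -2.88  0.56  4.66] dmax 0.09 BAD [4 6]
[0.54 0.01 0.1 ] -8 [ 0.06  0.53  2.53 -2.92  0.62  4.69] dmax 0.08 BAD [4 6]
[0.56 0.01 0.08] -8 [ 0.04  0.61  2.5  -2.95  0.67  4.7 ] dmax 0.08 BAD [4 6]
[0.57 0.01 0.05] -8 [ 0.03  0.68  2.47 -2.97  0.7   4.71] dmax 0.07 BAD [4 6]
[0.59 0.   0.03] -8 [ 0.02  0.75  2.43 -2.98  0.73  4.72] dmax 0.06 BAD [4 6]
[0.61 0.   0.01] -8 [ 0.01  0.81  2.38 -2.99  0.74  4.72] dmax 0.06 BAD [4 6]
```

Run:
```python
from plan import *
o=robot.get_obs();j=o['joint_positions'];p=o['position']
run(j,p,np.radians(61.9),[((.35,.60,.38),95),((.46,.15,.25),60),((.49,.05,.15),40),((.50,.02,.12),-8.3),((.61,0,.005),-8.3)],5)
```

```text
[0.36 1.05 0.34] 69 [ 1.21  0.82  0.89 -0.02  0.73  1.6 ] dmax 0.65  
[0.36 0.94 0.35] 75 [1.13 0.63 1.24 0.21 0.6  1.26] dmax 0.35  
[0.36 0.82 0.36] 82 [1.02 0.48 1.49 0.48 0.58 0.84] dmax 0.42  
[0.35 0.71 0.37] 88 [0.89 0.34 1.68 0.69 0.66 0.46] dmax 0.39  
[0.35 0.6  0.38] 95 [0.72 0.23 1.81 0.79 0.82 0.15] dmax 0.31  
[0.37 0.51 0.35] 88 [0.58 0.16 1.98 0.86 0.76 0.04] dmax 0.16  
[0.39 0.42 0.33] 81 [ 0.4   0.11  2.11  0.93  0.74 -0.1 ] dmax 0.17  
[0.42 0.33 0.3 ] 74 [ 0.2   0.09  2.21  0.99  0.75 -0.25] dmax 0.2  
[0.44 0.24 0.28] 67 [-0.03  0.11  2.28  1.04  0.76 -0.42] dmax 0.23  
[0.46 0.15 0.25] 60 [-0.25  0.16  2.32  1.07  0.78 -0.57] dmax 0.22  
[0.47 0.13 0.23] 56 [-0.29  0.2   2.35  1.15  0.73 -0.65] dmax 0.08  
[0.47 0.11 0.21] 52 [-0.33  0.24  2.38  1.25  0.69 -0.74] dmax 0.1  
[0.48 0.09 0.19] 48 [-0.36  0.28  2.41  1.37  0.65 -0.85] dmax 0.12  
[0.48 0.07 0.17] 44 [-0.39  0.33  2.44  1.5   0.63 -0.97] dmax 0.13  
[0.49 0.05 0.15] 40 [-0.42  0.39  2.46  1.65  0.61 -1.1 ] dmax 0.15  
[0.49 0.04 0.14] 30 [-0.36  0.39  2.52  1.98  0.58 -1.24] dmax 0.33  
[0.49 0.04 0.14] 21 [-0.28  0.4   2.57  2.36  0.57 -1.39] dmax 0.37  
[0.5  0.03 0.13] 11 [-0.17  0.42  2.61  2.73  0.59 -1.5 ] dmax 0.37  
[0.5  0.03 0.13] 1 [-0.04  0.45  2.62  3.07  0.62 -1.56] dmax 0.35  
[0.5  0.02 0.12] -8 [ 0.09  0.47  2.6   3.4   0.62 -1.6 ] dmax 0.33  
[0.52 0.02 0.1 ] -8 [ 0.07  0.55  2.57  3.36  0.67 -1.58] dmax 0.08  
[0.54 0.01 0.07] -8 [ 0.05  0.62  2.53  3.34  0.7  -1.57] dmax 0.07  
[0.57 0.01 0.05] -8 [ 0.04  0.69  2.48  3.32  0.73 -1.56] dmax 0.07  
[0.59 0.   0.03] -8 [ 0.02  0.75  2.44  3.3   0.74 -1.56] dmax 0.06  
[0.61 0.   0.01] -8 [ 0.01  0.81  2.38  3.29  0.74 -1.56] dmax 0.06
```

```bash
python3 -m inch '[{"grip":0,"x":-1,"y":-45,"z":4,"twist":0.05},{"grip":0,"x":-3,"y":-90,"z":8,"twist":0.1},{"grip":0,"x":-5,"y":-135,"z":12,"twist":0.15},{"grip":0,"x":-7,"y":-180,"z":16,"twist":0.2},{"grip":0,"x":-9,"y":-225,"z":20,"twist":0.25},{"grip":0,"x":-11,"y":-270,"z":24,"twist":0.3},{"grip":0,"x":-13,"y":-315,"z":28,"twist":0.35},{"grip":0,"x":-15,"y":-360,"z":32,"twist":0.4},{"grip":0,"x":-17,"y":-405,"z":36,"twist":0.45},{"grip":0,"x":-18,"y":-450,"z":40,"twist":0.5}]'; python3 -c "
from h import *
st()"
```

```text
clock: 8.2
position: [0.3501, 0.7459, 0.3678]
orientation: [-0.243, 0.661, 0.668, 0.239]
ft_force: [1.3, 0.0, 0.3]
opening: 1.0
t 8.2 p [0.3501 0.7459 0.3678] j [0.914 0.391 1.612 0.686 0.68  0.46 ] f [1.3 0.  0.3] op 1.0
zaxis [-0.009  0.64  -0.768] yaxis [ 1.     0.012 -0.002] tilt deg 39.8
```

```bash
python3 -m inch '[{"grip":0,"x":5,"y":-42,"z":-5,"twist":0.02},{"grip":0,"x":10,"y":-84,"z":-10,"twist":0.02},{"grip":0,"x":17,"y":-126,"z":-17,"twist":0},{"grip":0,"x":24,"y":-168,"z":-24,"twist":-0.05},{"grip":0,"x":31,"y":-210,"z":-31,"twist":-0.1},{"grip":0,"x":38,"y":-252,"z":-40,"twist":-0.15},{"grip":0,"x":46,"y":-294,"z":-50,"twist":-0.2},{"grip":0,"x":54,"y":-336,"z":-60,"twist":-0.25},{"grip":0,"x":62,"y":-378,"z":-70,"twist":-0.3},{"grip":0,"x":70,"y":-420,"z":-80,"twist":-0.35}]' | sed -n '4p'; python3 -c "
from h import *
st()"
```

```text
ft_force: [0.7, -0.3, -0.0]
t 9.2 p [0.4208 0.3269 0.2875] j [ 0.206  0.108  2.251  1.062  0.678 -0.277] f [ 0.7 -0.3 -0. ] op 1.001
zaxis [ 0.214  0.604 -0.768] yaxis [ 0.942 -0.335 -0.001] tilt deg 39.9
```

```bash
python3 -m inch '[{"grip":0,"x":10,"y":-36,"z":-10,"twist":-0.04},{"grip":0,"x":20,"y":-72,"z":-20,"twist":-0.09},{"grip":0,"x":30,"y":-108,"z":-30,"twist":-0.13},{"grip":0,"x":40,"y":-144,"z":-40,"twist":-0.18},{"grip":0,"x":47,"y":-165,"z":-60,"twist":-0.26},{"grip":0,"x":53,"y":-190,"z":-85,"twist":-0.34},{"grip":0,"x":60,"y":-215,"z":-110,"twist":-0.42},{"grip":0,"x":66,"y":-235,"z":-130,"twist":-0.5},{"grip":0,"x":70,"y":-244,"z":-140,"twist":-0.53}]' | sed -n '4p'; python3 -c "
from h import *
st()"
```

```text
ft_force: [-0.9, 0.1, 0.6]
t 10.1 p [0.4911 0.0829 0.1461] j [-0.319  0.393  2.479  1.788  0.591 -1.148] f [-0.9  0.1  0.6] op 0.999
zaxis [ 0.49   0.411 -0.769] yaxis [ 0.64  -0.768 -0.003] tilt deg 39.8
```

```bash
python3 -m inch '[{"grip":0,"x":1,"y":-4,"z":-4,"twist":-0.1},{"grip":0,"x":2,"y":-8,"z":-8,"twist":-0.2},{"grip":0,"x":3,"y":-12,"z":-12,"twist":-0.3},{"grip":0,"x":4,"y":-16,"z":-16,"twist":-0.4},{"grip":0,"x":5,"y":-20,"z":-20,"twist":-0.5},{"grip":0,"x":6,"y":-24,"z":-24,"twist":-0.6},{"grip":0,"x":8,"y":-27,"z":-27,"twist":-0.7},{"grip":0,"x":9,"y":-30,"z":-30,"twist":-0.8},{"grip":0,"x":10,"y":-30,"z":-30,"twist":-0.84},{"grip":0,"x":10,"y":-30,"z":-30,"twist":-0.84}]' | sed -n '4p'; python3 -c "
from h import *
st()
for n in('side','top'):
    c,K,E=cam(n);cv2.imwrite(f'pics/{n}2.png',c[:,:,::-1])"
```

```text
ft_force: [-1.0, 0.0, 0.5]
t 11.1 p [0.5023 0.0553 0.1178] j [ 0.21   0.474  2.581  3.529  0.617 -1.618] f [-1.   0.   0.5] op 1.0
zaxis [ 0.636 -0.087 -0.767] yaxis [-0.139 -0.99  -0.002] tilt deg 39.9
```

View pics/side2.png

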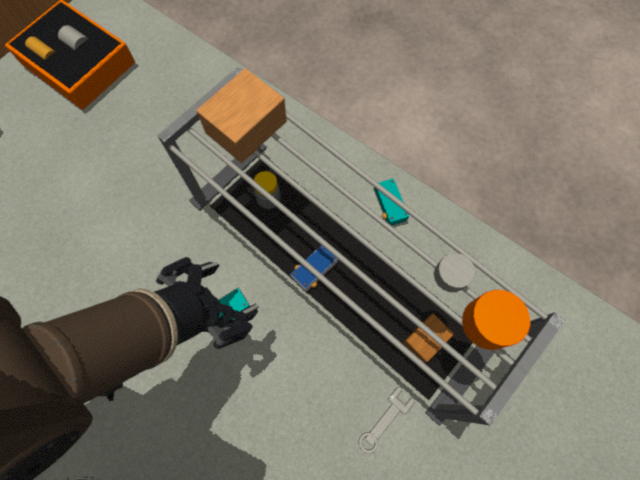

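View pics/top2.png

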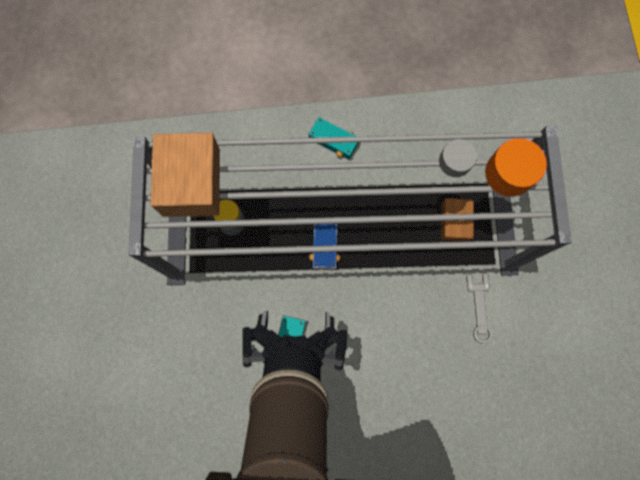

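```bash
python3 -m inch '[{"grip":0,"x":10,"y":-15,"z":-10,"twist":0},{"grip":0,"x":25,"y":-30,"z":-20,"twist":0},{"grip":0,"x":45,"y":-45,"z":-35,"twist":0},{"grip":0,"x":65,"y":-54,"z":-52,"twist":0},{"grip":0,"x":85,"y":-54,"z":-70,"twist":0},{"grip":0,"x":98,"y":-54,"z":-83,"twist":0},{"grip":0,"x":98,"y":-54,"z":-83,"twist":0}]' | sed -n '4p'; python3 -c "
from h import *
st()
for n in('side','top'):
    c,K,E=cam(n);cv2.imwrite(f'pics/{n}3.png',cv2.resize(c[180:330,230:430],(800,600),interpolation=cv2.INTER_CUBIC)[:,:,::-1])"
```

```text
ft_force: [0.4, -0.1, 0.0]
t 11.9 p [ 0.6004 -0.001   0.0331] j [ 0.004  0.728  2.413  3.285  0.694 -1.568] f [ 0.4 -0.1  0. ] op 0.998
zaxis [ 0.634 -0.088 -0.768] yaxis [-0.141 -0.99  -0.002] tilt deg 39.8
```

View pics/side3.png

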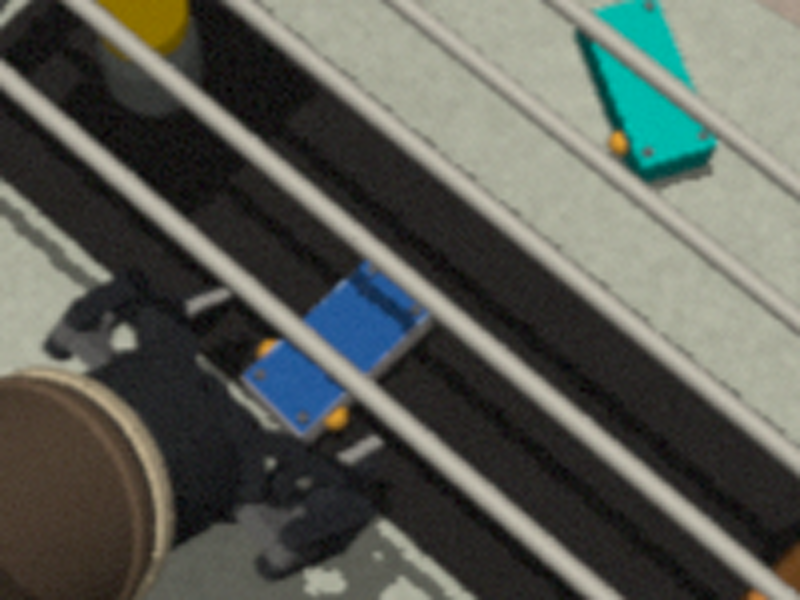

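View pics/top3.png

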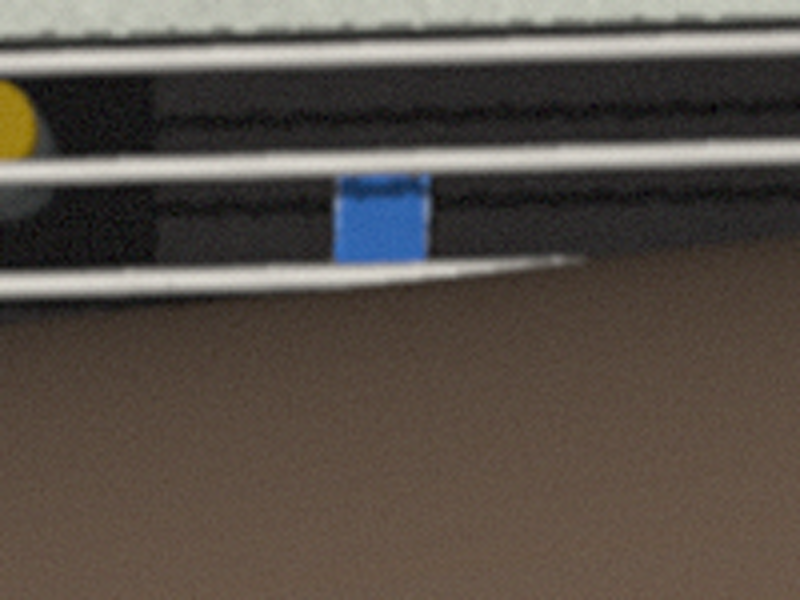

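```bash
python3 -m inch '[{"grip":0,"x":4,"y":0,"z":-10,"twist":0},{"grip":0,"x":8,"y":0,"z":-20,"twist":0},{"grip":0,"x":10,"y":0,"z":-27,"twist":0},{"grip":0,"x":10,"y":0,"z":-27,"twist":0}]' 20 | sed -n '4p'; python3 -c "
from h import *
st()
for n in('side',):
    c,K,E=cam(n);cv2.imwrite(f'pics/{n}4.png',cv2.resize(c[220:310,250:370],(800,600),interpolation=cv2.INTER_CUBIC)[:,:,::-1])"
```

```text
ft_force: [-0.9, 0.2, 0.3]
t 12.4 p [6.09e-01 2.00e-04 5.90e-03] j [ 0.007  0.798  2.39   3.279  0.739 -1.558] f [-0.9  0.2  0.3] op 1.002
zaxis [ 0.633 -0.088 -0.769] yaxis [-0.14  -0.99  -0.002] tilt deg 39.7
```

View pics/side4.png

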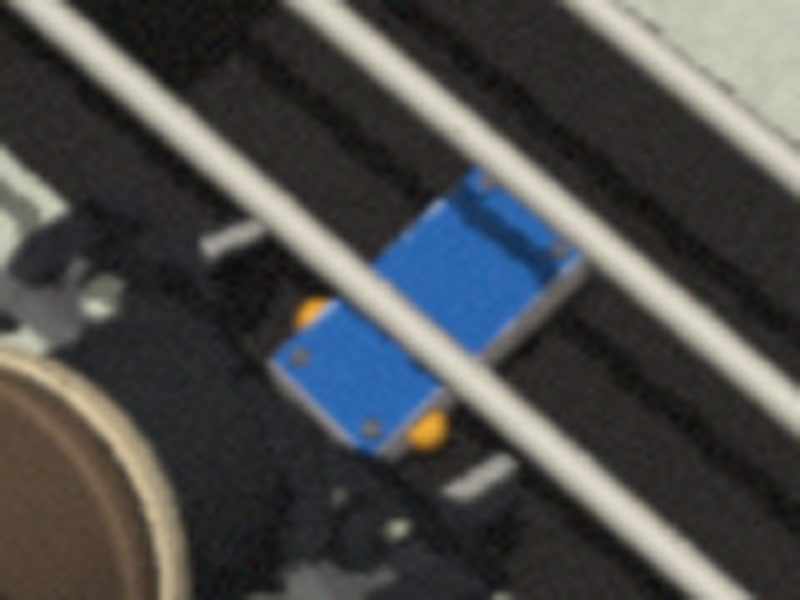

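```bash
python3 -m inch '[{"grip":0.25,"x":1,"y":-1,"z":0,"twist":0},{"grip":0.25,"x":1,"y":-1,"z":0,"twist":0},{"grip":0.25,"x":1,"y":-1,"z":0,"twist":0}]' 20 | sed -n '4,5p'; python3 -c "
from h import *
st()
for n in('side',):
    c,K,E=cam(n);cv2.imwrite(f'pics/{n}5.png',cv2.resize(c[220:310,250:370],(800,600),interpolation=cv2.INTER_CUBIC)[:,:,::-1])"
```

```text
ft_force: [-0.1, -0.2, -0.2]
opening: 0.75
t 12.75 p [ 0.6102 -0.001   0.0074] j [ 0.004  0.794  2.389  3.277  0.736 -1.559] f [-0.1 -0.2 -0.2] op 0.75
zaxis [ 0.634 -0.088 -0.768] yaxis [-0.14  -0.99  -0.002] tilt deg 39.8
```

View pics/side5.png

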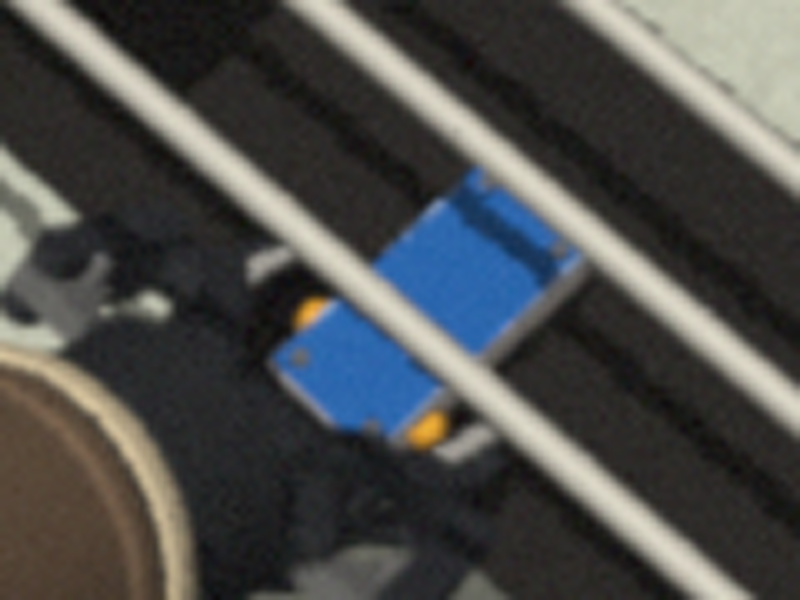

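```bash
python3 -m inch '[{"grip":0.3,"x":0,"y":-1,"z":-1,"twist":0},{"grip":0.4,"x":0,"y":-1,"z":-1,"twist":0},{"grip":0.6,"x":0,"y":-1,"z":-1,"twist":0},{"grip":0.6,"x":0,"y":-1,"z":-1,"twist":0},{"grip":0.6,"x":0,"y":-1,"z":-1,"twist":0}]' 30 | sed -n '4,5p'; python3 -c "
from h import *
st()
for n in('side',):
    c,K,E=cam(n);cv2.imwrite(f'pics/{n}6.png',cv2.resize(c[220:310,250:370],(800,600),interpolation=cv2.INTER_CUBIC)[:,:,::-1])"
```

```text
ft_force: [-2.8, -0.4, 6.5]
opening: 0.598
t 13.3 p [ 0.61   -0.002   0.0063] j [ 2.000e-03  7.970e-01  2.389e+00  3.275e+00  7.390e-01 -1.558e+00] f [-2.8 -0.4  6.5] op 0.598
zaxis [ 0.634 -0.088 -0.768] yaxis [-0.14  -0.99  -0.002] tilt deg 39.8
```

View pics/side6.png

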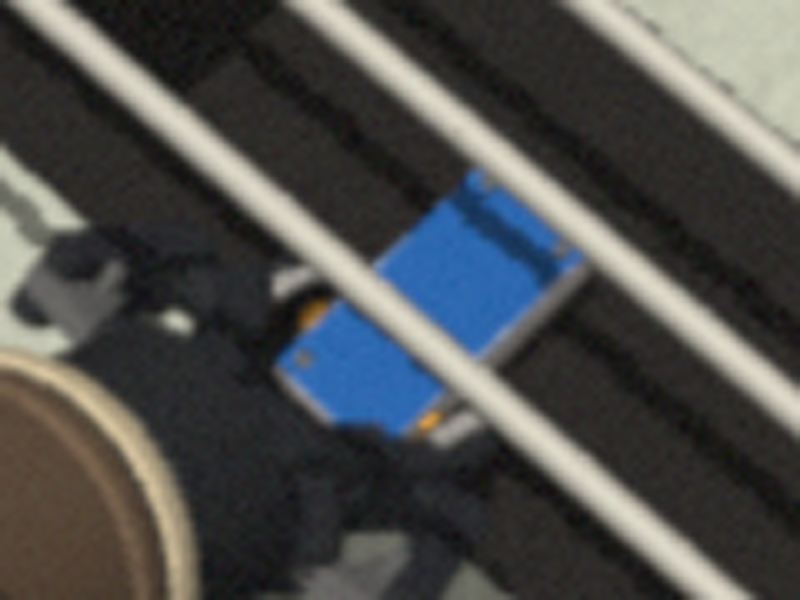

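```bash
python3 -m inch '[{"grip":0.6,"x":0,"y":0,"z":6,"twist":0},{"grip":0.6,"x":0,"y":0,"z":13,"twist":0},{"grip":0.6,"x":0,"y":0,"z":20,"twist":0},{"grip":0.6,"x":0,"y":0,"z":25,"twist":0},{"grip":0.6,"x":0,"y":0,"z":25,"twist":0}]' 30 | sed -n '4,5p'; python3 -c "
from h import *
st()
for n in('side',):
    c,K,E=cam(n);cv2.imwrite(f'pics/{n}7.png',cv2.resize(c[220:310,250:370],(800,600),interpolation=cv2.INTER_CUBIC)[:,:,::-1])"
```

```text
ft_force: [-0.9, 0.3, -0.8]
opening: 0.603
t 13.85 p [ 0.6105 -0.0019  0.0322] j [ 2.000e-03  7.290e-01  2.391e+00  3.285e+00  6.740e-01 -1.572e+00] f [-0.9  0.3 -0.8] op 0.603
zaxis [ 0.635 -0.088 -0.768] yaxis [-0.14  -0.99  -0.002] tilt deg 39.9
```

View pics/side7.png

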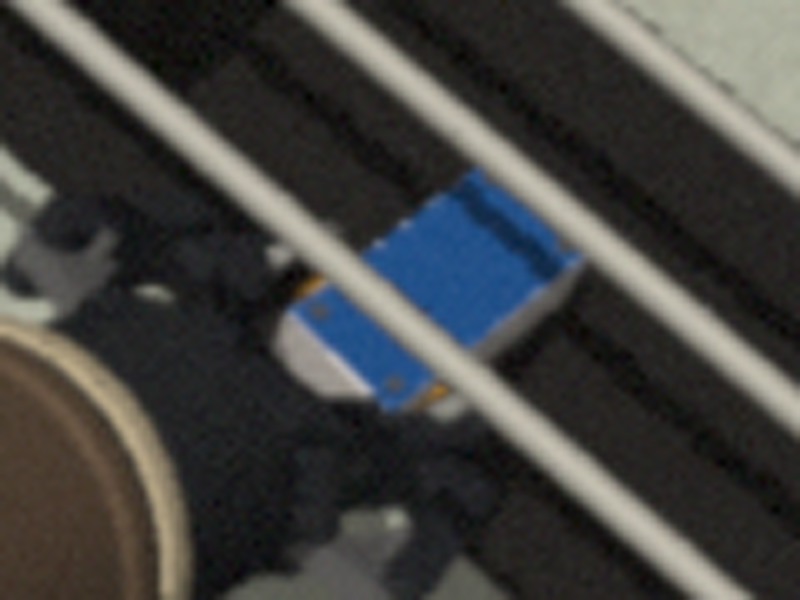

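```bash
python3 -m inch '[{"grip":0.6,"x":-2,"y":0,"z":6,"twist":0},{"grip":0.6,"x":-5,"y":0,"z":13,"twist":0},{"grip":0.6,"x":-8,"y":0,"z":20,"twist":0},{"grip":0.6,"x":-11,"y":1,"z":27,"twist":0},{"grip":0.6,"x":-14,"y":1,"z":34,"twist":0},{"grip":0.6,"x":-14,"y":1,"z":38,"twist":0},{"grip":0.6,"x":-14,"y":1,"z":38,"twist":0},{"grip":0.6,"x":-14,"y":1,"z":38,"twist":0}]' 30 | sed -n '4,5p'; python3 -c "
from h import *
st()
for n in('side',):
    c,K,E=cam(n);cv2.imwrite(f'pics/{n}8.png',cv2.resize(c[220:310,250:370],(800,600),interpolation=cv2.INTER_CUBIC)[:,:,::-1])"
```

```text
ft_force: [-0.1, -0.6, -2.9]
opening: 0.6
t 14.7 p [ 0.5964 -0.0009  0.0692] j [ 0.004  0.628  2.418  3.304  0.6   -1.592] f [-0.1 -0.6 -2.9] op 0.6
zaxis [ 0.634 -0.088 -0.768] yaxis [-0.14  -0.99  -0.002] tilt deg 39.8
```

View pics/side8.png

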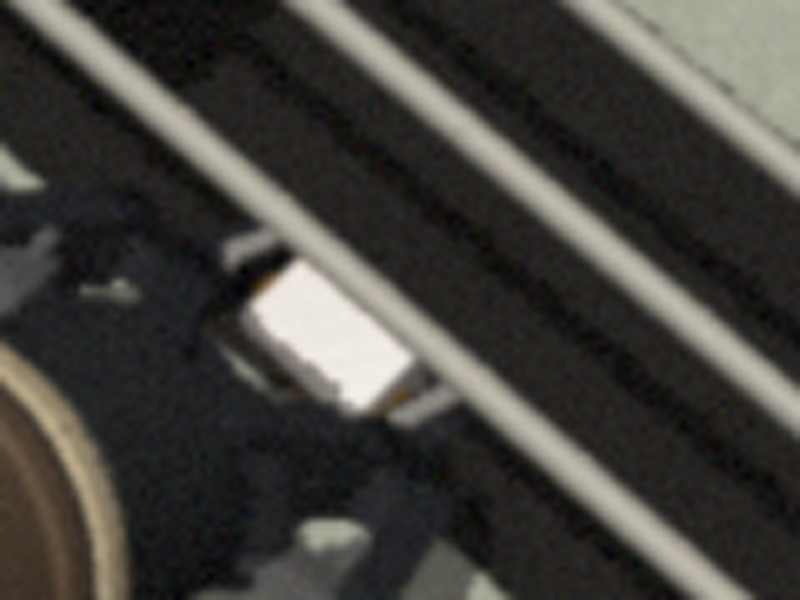

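```bash
python3 -m inch '[{"grip":0.6,"x":0,"y":0,"z":-5,"twist":0},{"grip":0.6,"x":0,"y":0,"z":-8,"twist":0},{"grip":0.6,"x":0,"y":0,"z":-8,"twist":0}]' 30 | sed -n '2p;4,5p'; python3 -m inch '[{"grip":0.6,"x":0,"y":0,"z":-1,"twist":0},{"grip":0.6,"x":0,"y":0,"z":-1,"twist":0}]' | sed -n '2p;4,5p';python3 -m inch '[{"grip":0.6,"x":0,"y":0,"z":-1,"twist":0},{"grip":0.6,"x":0,"y":0,"z":-1,"twist":0}]' | sed -n '2p;4,5p'
```

```text
position: [0.5957, -0.001, 0.06]
ft_force: [-0.5, 0.5, -2.4]
opening: 0.599
position: [0.5962, -0.001, 0.0599]
ft_force: [0.6, -0.2, -1.5]
opening: 0.594
position: [0.5968, -0.001, 0.0595]
ft_force: [1.4, 0.2, 3.2]
opening: 0.598
```

```bash
python3 -m inch '[{"grip":0.6,"x":6,"y":-1,"z":0.5,"twist":0},{"grip":0.6,"x":12,"y":-2,"z":1,"twist":0},{"grip":0.6,"x":18,"y":-2.5,"z":1,"twist":0},{"grip":0.6,"x":24,"y":-3.5,"z":0.5,"twist":0},{"grip":0.6,"x":30,"y":-4,"z":-1.5,"twist":0},{"grip":0.6,"x":35,"y":-5,"z":-3,"twist":0},{"grip":0.6,"x":35,"y":-5,"z":-3,"twist":0}]' 30 | sed -n '2p;4,5p'; python3 -c "
from h import *
st()
for n in('side',):
    c,K,E=cam(n);cv2.imwrite(f'pics/{n}9.png',cv2.resize(c[220:310,250:370],(800,600),interpolation=cv2.INTER_CUBIC)[:,:,::-1])"
```

```text
position: [0.6325, -0.0061, 0.0563]
ft_force: [3.8, 1.5, 7.5]
opening: 0.596
t 16.15 p [ 0.6325 -0.0061  0.0563] j [-0.009  0.667  2.341  3.297  0.564 -1.6  ] f [3.8 1.5 7.5] op 0.596
zaxis [ 0.635 -0.088 -0.767] yaxis [-0.14  -0.99  -0.002] tilt deg 39.9
```

View pics/side9.png

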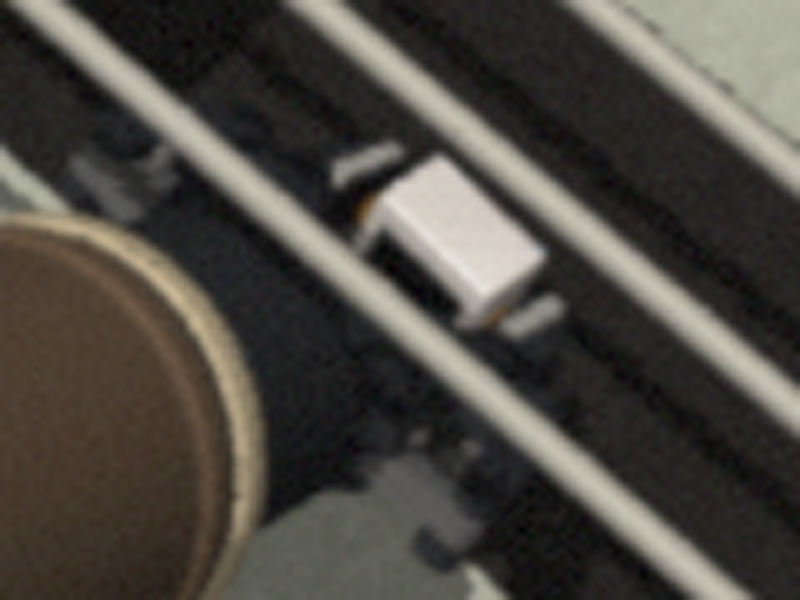

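```bash
python3 -m inch '[{"grip":0.6,"x":5,"y":-1,"z":-1.5,"twist":0},{"grip":0.6,"x":10,"y":-1.5,"z":-4,"twist":0},{"grip":0.6,"x":15,"y":-2,"z":-7,"twist":0},{"grip":0.6,"x":20,"y":-3,"z":-10.5,"twist":0},{"grip":0.6,"x":20,"y":-3,"z":-10.5,"twist":0}]' 30 | sed -n '2p;4,5p';  python3 -m inch '[{"grip":0.6,"x":3,"y":0,"z":-4,"twist":0},{"grip":0.6,"x":6,"y":-1,"z":-8,"twist":0},{"grip":0.6,"x":8,"y":-1,"z":-12,"twist":0},{"grip":0.6,"x":8,"y":-1,"z":-12,"twist":0}]' 30 | sed -n '2p;4,5p'; python3 -c "
from h import *
st()
for n in('side',):
    c,K,E=cam(n);cv2.imwrite(f'pics/{n}10.png',cv2.resize(c[220:310,250:370],(800,600),interpolation=cv2.INTER_CUBIC)[:,:,::-1])"
```

```text
position: [0.6511, -0.0091, 0.0446]
ft_force: [0.5, 0.5, 0.9]
opening: 0.591
position: [0.6577, -0.0099, 0.0319]
ft_force: [-3.4, -0.2, -10.2]
opening: 0.597
t 17.1 p [ 0.6577 -0.0099  0.0319] j [-0.018  0.727  2.283  3.287  0.561 -1.598] f [ -3.4  -0.2 -10.2] op 0.597
zaxis [ 0.631 -0.088 -0.771] yaxis [-0.14  -0.99  -0.002] tilt deg 39.6
```

View pics/side10.png

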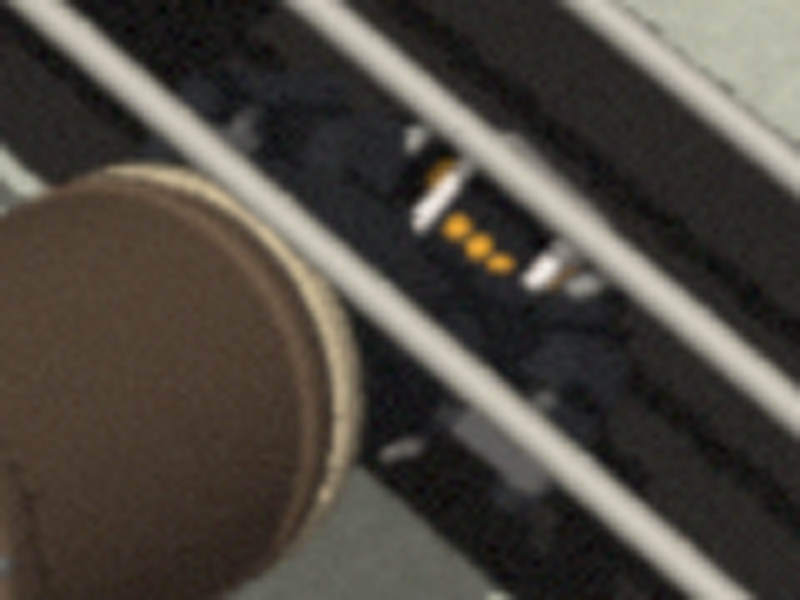

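```bash
python3 -m inch '[{"grip":0.6,"x":-5,"y":1,"z":0,"twist":0},{"grip":0.6,"x":-10,"y":1,"z":0,"twist":0},{"grip":0.6,"x":-10,"y":1,"z":0,"twist":0}]' 30 | sed -n '2p;4,5p'; python3 -c "
from h import *
st()
for n in('side','top'):
    c,K,E=cam(n);cv2.imwrite(f'pics/{n}11.png',cv2.resize(c[180:330,230:430],(800,600),interpolation=cv2.INTER_CUBIC)[:,:,::-1])"
```

```text
position: [0.6483, -0.0088, 0.0336]
ft_force: [-0.8, 0.5, -2.2]
opening: 0.595
t 17.45 p [ 0.6483 -0.0088  0.0336] j [-0.015  0.724  2.306  3.285  0.583 -1.593] f [-0.8  0.5 -2.2] op 0.595
zaxis [ 0.633 -0.088 -0.769] yaxis [-0.14  -0.99  -0.002] tilt deg 39.8
```

View pics/side11.png

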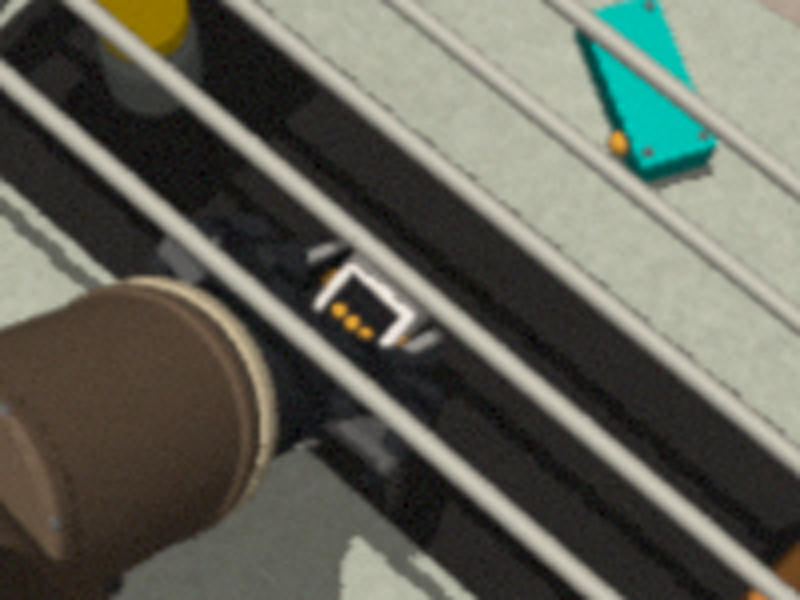

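View pics/top11.png

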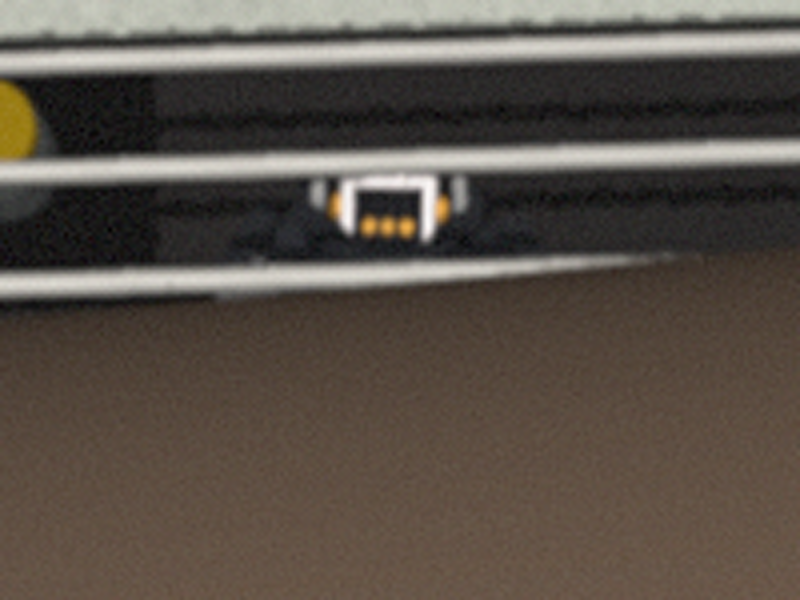

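```bash
python3 -m inch '[{"grip":0.6,"x":0,"y":0,"z":-3,"twist":0},{"grip":0.6,"x":0,"y":0,"z":-6,"twist":0},{"grip":0.6,"x":0,"y":0,"z":-9,"twist":0},{"grip":0.6,"x":0,"y":0,"z":-12,"twist":0},{"grip":0.6,"x":0,"y":0,"z":-15,"twist":0},{"grip":0.6,"x":0,"y":0,"z":-15,"twist":0}]' 30 | sed -n '2p;4,5p';  python3 -m inch '[{"grip":0.6,"x":0,"y":0,"z":-2,"twist":0},{"grip":0.6,"x":0,"y":0,"z":-5,"twist":0},{"grip":0.6,"x":0,"y":0,"z":-5,"twist":0}]' 30 | sed -n '2p;4,5p'; python3 -c "
from h import *
st()
for n in('side','top'):
    c,K,E=cam(n);cv2.imwrite(f'pics/{n}12.png',cv2.resize(c[180:330,230:430],(800,600),interpolation=cv2.INTER_CUBIC)[:,:,::-1])"
```

```text
position: [0.6488, -0.0089, 0.0179]
ft_force: [1.0, -0.0, -1.4]
opening: 0.597
position: [0.649, -0.0089, 0.0132]
ft_force: [0.1, -0.2, -2.4]
opening: 0.598
t 18.45 p [ 0.649  -0.0089  0.0132] j [-0.016  0.773  2.304  3.275  0.63  -1.581] f [ 0.1 -0.2 -2.4] op 0.598
zaxis [ 0.633 -0.088 -0.769] yaxis [-0.14  -0.99  -0.002] tilt deg 39.8
```

View pics/side12.png

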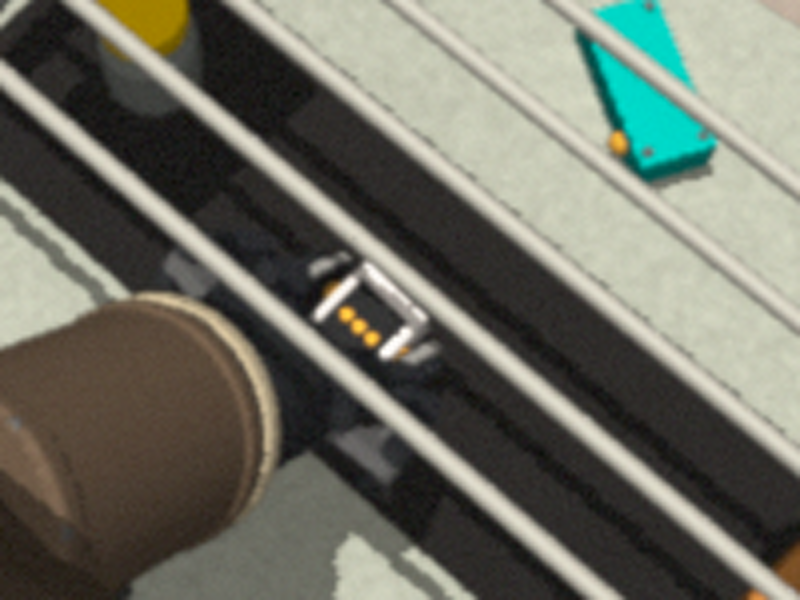

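View pics/top12.png

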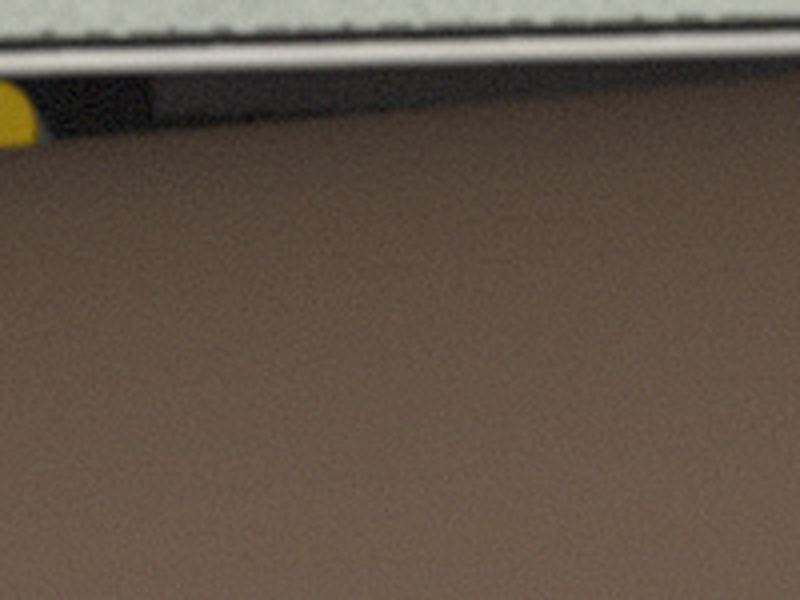

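```bash
python3 -m inch '[{"grip":0.6,"x":0,"y":0,"z":-2,"twist":0},{"grip":0.6,"x":0,"y":0,"z":-4,"twist":0},{"grip":0.6,"x":0,"y":0,"z":-4,"twist":0}]' 30 | sed -n '2p;4,5p';  python3 -m inch '[{"grip":0.6,"x":0,"y":0,"z":-1,"twist":0},{"grip":0.6,"x":0,"y":0,"z":-2,"twist":0},{"grip":0.6,"x":0,"y":0,"z":-2,"twist":0}]' 30 | sed -n '2p;4,5p'
```

```text
position: [0.649, -0.0089, 0.0092]
ft_force: [0.6, -0.3, -0.7]
opening: 0.596
position: [0.6491, -0.0089, 0.0074]
ft_force: [0.9, -0.5, -1.6]
opening: 0.597
```

```bash
python3 -m inch '[{"grip":0.6,"x":0,"y":0,"z":-0.7,"twist":0},{"grip":0.6,"x":0,"y":0,"z":-0.7,"twist":0}]' 30 | sed -n '2p;4,5p';  python3 -m inch '[{"grip":0.6,"x":0,"y":0,"z":-0.7,"twist":0},{"grip":0.6,"x":0,"y":0,"z":-0.7,"twist":0}]' 30 | sed -n '2p;4,5p'; python3 -c "
from h import *
for n in('side',):
    c,K,E=cam(n);cv2.imwrite(f'pics/{n}13.png',cv2.resize(c[220:310,270:390],(800,600),interpolation=cv2.INTER_CUBIC)[:,:,::-1])"
```

```text
position: [0.6491, -0.009, 0.0068]
ft_force: [0.2, -0.4, -1.7]
opening: 0.593
position: [0.6492, -0.0089, 0.0064]
ft_force: [-2.8, 1.4, 3.3]
opening: 0.593
```

View pics/side13.png

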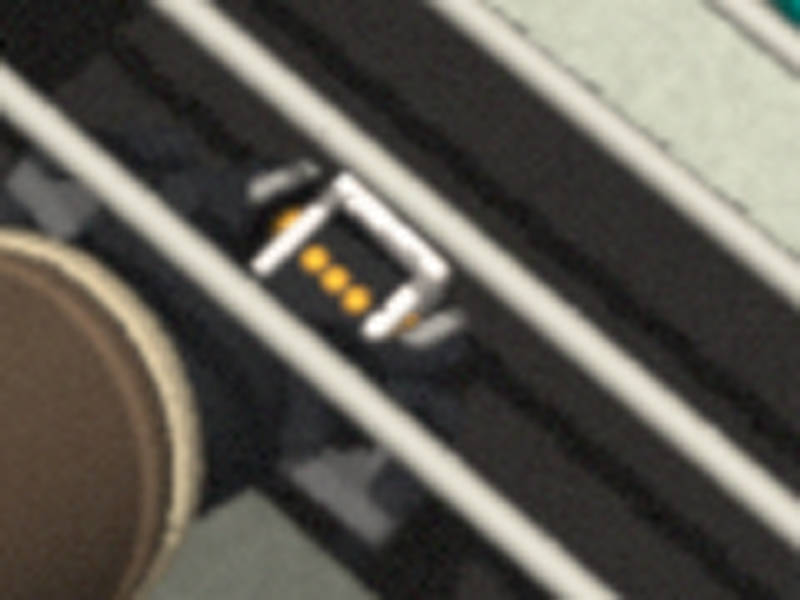

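```bash
python3 -m inch '[{"grip":0.4,"x":0,"y":0,"z":0,"twist":0},{"grip":0.3,"x":0,"y":0,"z":0,"twist":0},{"grip":0.2,"x":0,"y":0,"z":0,"twist":0},{"grip":0.1,"x":0,"y":0,"z":0,"twist":0},{"grip":0,"x":0,"y":0,"z":0,"twist":0},{"grip":0,"x":0,"y":0,"z":0,"twist":0}]' 30 | sed -n '2p;4,5p'; python3 -c "
from h import *
st()
for n in('side',):
    c,K,E=cam(n);cv2.imwrite(f'pics/{n}14.png',cv2.resize(c[220:310,270:390],(800,600),interpolation=cv2.INTER_CUBIC)[:,:,::-1])"
```

```text
position: [0.6492, -0.0089, 0.0061]
ft_force: [-0.8, 0.8, -0.3]
opening: 1.004
t 20.2 p [ 0.6492 -0.0089  0.0061] j [-0.016  0.79   2.303  3.272  0.646 -1.578] f [-0.8  0.8 -0.3] op 1.004
zaxis [ 0.634 -0.088 -0.768] yaxis [-0.14  -0.99  -0.002] tilt deg 39.8
```

View pics/side14.png

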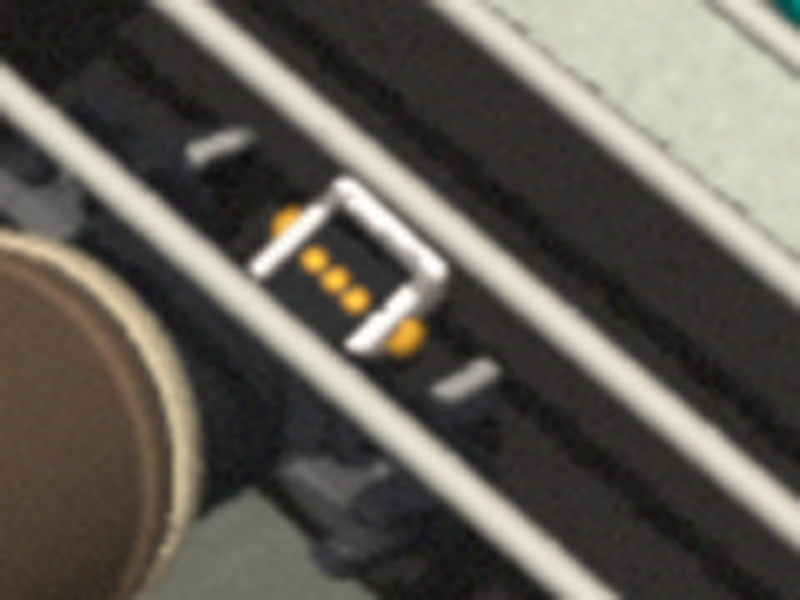

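```bash
python3 -m inch '[{"grip":0,"x":-6,"y":1,"z":8,"twist":0},{"grip":0,"x":-16,"y":2,"z":20,"twist":0},{"grip":0,"x":-28,"y":4,"z":34,"twist":0},{"grip":0,"x":-45,"y":6,"z":50,"twist":0},{"grip":0,"x":-70,"y":8,"z":65,"twist":0},{"grip":0,"x":-100,"y":12,"z":80,"twist":0},{"grip":0,"x":-130,"y":30,"z":95,"twist":0},{"grip":0,"x":-140,"y":60,"z":110,"twist":0},{"grip":0,"x":-150,"y":100,"z":115,"twist":0.1},{"grip":0,"x":-150,"y":140,"z":120,"twist":0.2}]' 30 | sed -n '2p;4,5p'; python3 -c "
from h import *
st()
for n in('side','top'):
    c,K,E=cam(n);cv2.imwrite(f'pics/{n}15.png',c[:,:,::-1])"
```

```text
position: [0.4964, 0.1324, 0.1272]
ft_force: [0.2, 0.2, -0.4]
opening: 0.999
t 21.25 p [0.4964 0.1324 0.1272] j [ 0.316  0.439  2.564  3.444  0.561 -1.632] f [ 0.2  0.2 -0.4] op 0.999
zaxis [ 0.638  0.042 -0.769] yaxis [ 0.063 -0.998 -0.002] tilt deg 39.7
```

View pics/side15.png

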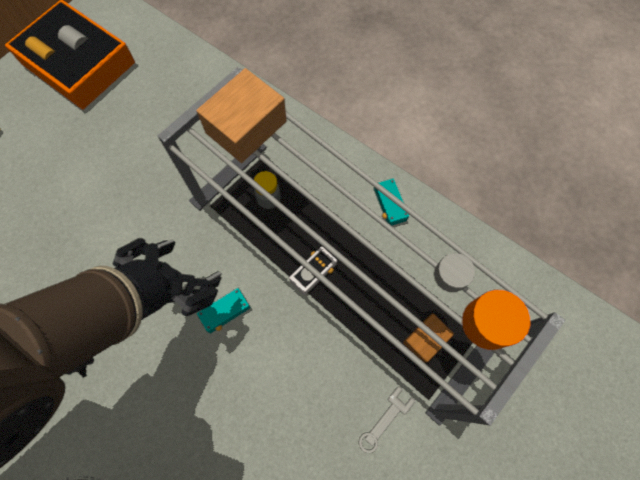

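View pics/top15.png

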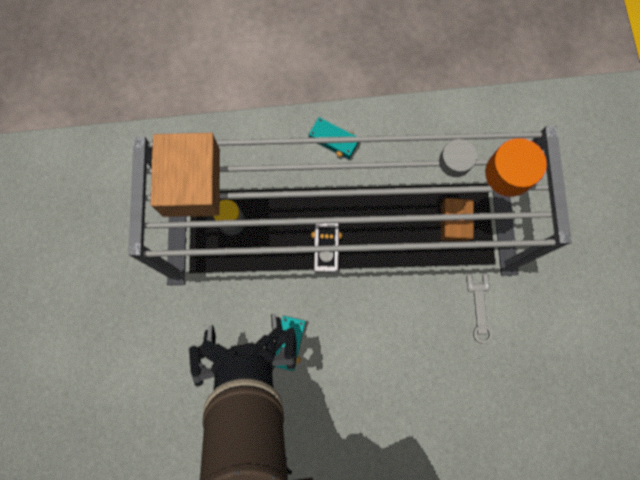

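Run:
```python
from h import *
np.set_printoptions(precision=4,suppress=True)
for n in('side','top'):
    im,K,E=cam(n)
    im=im.astype(np.uint8);old=cv2.imread(f'pics/{n}0.png')[:,:,::-1]
    d=np.abs(im.astype(int)-old).max(2)
    for nm,p in dict(jar=(.683,.153,.06),block=(.6376,-.238,.03),wrench=(.489,-.258,.003),decoyfar=(.80,-.03,.02)).items():
        u,v=map(int,proj(K,E,p));print(n,nm,(u,v),'changed px',int((d[v-25:v+25,u-25:u+25]>60).sum()))
    u,v=map(int,proj(K,E,(.625,-.005,.026)))
    cr=im[v-40:v+40,u-40:u+40];m=((cr.min(2)>175)).astype(np.uint8)
    ys,xs=np.nonzero(m);h=cv2.convexHull(np.c_[xs+u-40,ys+v-40].astype(np.int32));r=cv2.minAreaRect(h);print(len(xs))
    for b in cv2.boxPoints(r):print(onz(K,E,*b,.026))
    print('mid',onz(K,E,*r[0],.026))
    m=cv2.inRange(cv2.cvtColor(im,cv2.COLOR_RGB2HSV),(10,120,90),(25,255,255));k,l,s,c=cv2.connectedComponentsWithStats(m)
    for i in range(1,k):
        q=onz(K,E,*c[i],.013)
        if s[i,4]>3 and abs(q[0]-.64)<.04 and abs(q[1])<.05:print('or',c[i],q)
    cv2.imwrite(f'pics/{n}16.png',cv2.resize(cr[5:65],(800,600),interpolation=cv2.INTER_CUBIC)[:,:,::-1])
```

```text
side jar (267, 185) changed px 0
side block (428, 337) changed px 0
side wrench (387, 418) changed px 0
side decoyfar (381, 203) changed px 0
157
[0.5773 0.0182 0.026 ]
[0.6596 0.0091 0.026 ]
[ 0.6536 -0.0275  0.026 ]
[ 0.5723 -0.0176  0.026 ]
mid [ 0.6152 -0.0045  0.026 ]
or [312.3636 252.4545] [0.642  0.0168 0.013 ]
or [319.7143 261.5   ] [ 0.6363 -0.0047  0.013 ]
or [330.381  270.0952] [ 0.635  -0.0303  0.013 ]
top jar (229, 213) changed px 0
top block (458, 219) changed px 0
top wrench (479, 305) changed px 0
top decoyfar (328, 146) changed px 0
198
[0.6577 0.0106 0.026 ]
[ 0.6535 -0.0275  0.026 ]
[ 0.5731 -0.0181  0.026 ]
[0.5771 0.0193 0.026 ]
mid [ 0.615  -0.0039  0.026 ]
or [312.5714 234.381 ] [0.6426 0.0165 0.013 ]
or [339.8667 234.6667] [ 0.6369 -0.0311  0.013 ]
or [326.4237 235.8983] [ 0.6373 -0.0074  0.013 ]
```

View pics/side16.png

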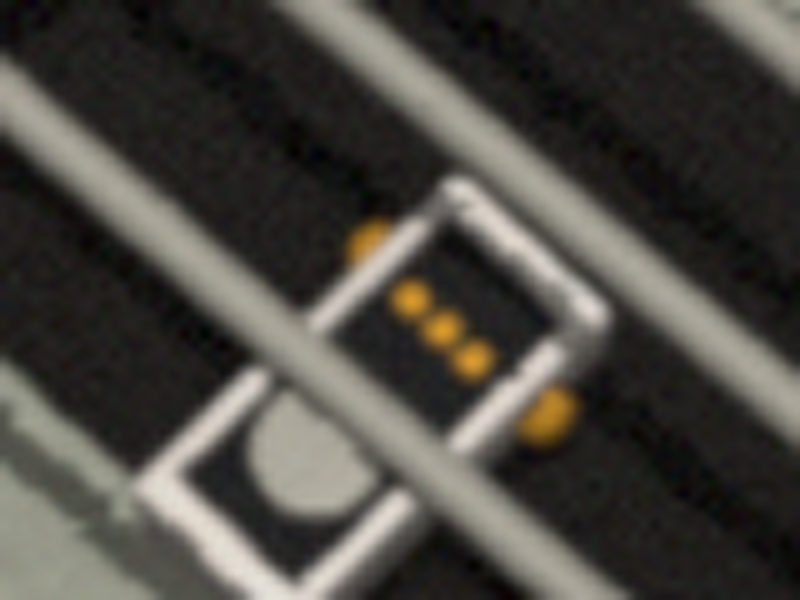

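```bash
python3 -c "
from cell import robot
print(robot.job_done()); print(robot.get_obs()['clock'])"
```

```text
the job is handed in; nothing more can be done
None
the job is handed in; nothing more can be done
```

The housing is turned over under the shelf, flat on the bench with its bare sensing face up. I handed the job in at about 21.5 s of the 59 s allowed; no verdict is reported.

**How it was done:** With the tool pointing straight down, the gripper body would have hit the slats. I pushed the arm past its reach limit in free space, which tilted the tool to about 40°, and came in through the open front. I gripped the pins, lifted until the housing hung far end down, then moved the pins over that end, lowered, released and backed out.

**Last checks:**
- **Position:** Both cameras put the middle at about (0.615, -0.004) m, roughly 40 mm behind the shelf's front edge.
- **Flatness:** With the top face assumed 26 mm above the bench, the two views' corner positions agree within about 2 mm. That fits lying flat.
- **Other objects:** The jar, block, wrench and far turquoise part show no changed pixels since the start. The nearer turquoise part I checked only by eye. It looks unmoved, and the gripper stayed well above it.
- **Robot:** The gripper was open, clear of everything, with wrist force near zero.

**One disagreement:** While the housing was being laid over, the wrist sensor read about 10 N downward. I took this as the wrist brushing the front bar and backed off 10 mm, which brought the reading back to about the housing's weight. I saw nothing near the 40 N limit, but the sensor may not register contact farther up the arm.

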